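# Build up the pickup test spindle: crank wheel, cam wheel, end collar

## Robot

A 6-joint arm with a two-finger parallel gripper is mounted at the origin on the work surface. World frame = base frame: x ahead of the robot, y to its left, z up, the work surface at z = 0. Lengths are in mm, angles in rad, forces in N, time in s.
With the tool pointing down it reaches from about 350 to 975 mm from the base axis. Payload 7.1 kg.
Tool frame: the origin (TCP) lies between the finger pads; the fingertips stand 8 mm ahead of it and the grasp point (between the pads) lies 11 mm behind it (ctrl.tips_ahead is the distance from the TCP to the fingertips, in mm); y points along the fingers, z is the direction in which the jaws open and shut, and the axes are right-handed (so a half turn about y gives the same grasp; the last joint's range is limited). The gripper opens to 88 mm and grips with 3 to 60 N. Pads are 20 mm wide; open, the fingers measure 115 mm over their backs; the gripper's body (75 mm by 178 mm) begins 61 mm behind the grasp point.
Start: joints at [1.302, 0.423, 1.63, -0, 1.089, -0.019], TCP at [154.475, 605.593, 230.675] pointing down, gripper open.
Joint ranges: [-3, 3], [-0.9, 2.11], [0.09, 2.58], [-1.31, 4.45], [0.11, 2.69], [-2.54, 2.54]. Speed limits (rad/s): [2.39, 2.39, 3.01, 3.14, 3.14, 3.14].

## Interface

Orientations are given as a rotation vector (axis times angle).
In Python, from workcell import ctrl gives the robot as it stands.
- The arm moves only by the shell command python3 -m creep 'ROWS'. ROWS is JSON, a list of rows, each an object of numbers: "tx", "ty", "tz": the shift along the world's x, y, z in mm; "rx", "ry", "rz": the turn, a rotation vector about the world's x, y, z in rad; "fingers": the closure in counts, from 0 (fully open) to 255 (shut). A call has 1 to 10 rows; each row is the pose to reach, as a shift and turn from the pose commanded when the call began; what a row does not reach only later rows make up. A row lasts 1/8 s, in which the tool goes at most 62.5 mm and 10.7 degrees, less where a joint would pass 70% of its speed; a pose out of reach is approached as far as the arm can. A call with a gripper value outside its range is refused whole. The fingers move at their own pace and stop on an object; the grip force is fixed at half the most. Time passes only in rows, so rows that repeat a pose let the fingers close. It gives the time, the measured TCP pose, the force and the opening at its end, in the units of the state.
- ctrl.get_obs(): the state, without advancing time (a new reading comes with each control period).
- ctrl.get_image(name): name is "side" or "top" or "wrist"; returns a dict with "pixels" (400x640x3 uint8, blue, green, red), "intrinsics" (3x3 intrinsics, pixels), "rvec" (rotation vector, rad) and "tvec" (3), from world to camera coordinates, as OpenCV has them. Camera axes: x right, y down, z forward; pixel columns grow to the right and rows downward; lengths in mm; the calibration is good to about 2 mm. The wrist camera is an equidistant fisheye: a pixel r from the principal point sees the ray r / f radians off the axis. A picture is of the moment at which its call begins. There is no depth.
- ctrl.close_job(): hands the job in, once; it reports no verdict.
The state is a dict: "t": time; "qpos": joint angles; "qvel": joint speeds; "joint_torque": joint torques, N m; "ee_pos": TCP position; "orientation": TCP orientation; "ft_force": force on the tool from outside, world axes, zero at the start; "moment": the same for the moment, N m; "width": finger opening in mm.
Only numpy, scipy, OpenCV 4.12 (cv2) and the standard library are available. Lean on these libraries where they do the work, as an engineer would, in place of code of your own. Each camera call takes 0.05 s, during which the arm holds its last target.

## Task

Build up the test rig's sloping stepped arbor: thread on the large crank wheel first, then the cam wheel, then the flanged end collar, each with its wide disc or flange towards the rig. Ease each one fully home, the first flat on the arbor's seat and each next one flat on the hub below, before you let go of it; let none of them drop, and do not disturb the control unit, the plug and the screwdriver.

Things in the scene. Friction and masses are not known exactly. Their poses are not given: they have to be found in the camera images.
- rig: Pickup test rig, left or right on the bench: grey base plate 240 x 200 mm on the bench, four pillars, and a bare aluminium plate 262 x 200 mm sloping at 30 degrees, low edge away from the robot. On the plate upslope, 84 to 128 mm from the arbor, stand two black pickups up to 45 mm high; near its low edge, 92 mm or more away, sockets and a knob 12 mm high. Origin: base underside centre; x towards the robot.
- arbor_seat (a point): Point on the arbor's axis on its seat, a dark flange 52 mm across lying on the plate (plate face 4 mm lower), 108 mm above the bench. z along the axis to the free tip, leaning 30 degrees from vertical to the plate's low side; x up the slope, y level. Home, the crank wheel covers 0 to 22 mm of the axis above the seat, the cam wheel 22 to 44 mm, the collar 44 to 74 mm. Fixed, does not turn.
- arbor_tip (a point): Free end of the steel arbor, on its axis, 58 mm above the seat; axes as arbor_seat. Steps, measured from the seat: 30 mm diameter up to 16 mm, tapering to 24 mm diameter at 19 mm; 24 mm up to 37 mm, tapering to 18 mm diameter at 40 mm; 18 mm up to 52 mm; then a tapered nose, 8 mm across at the tip.
- crank_wheel_centre (a point): Large steel toothed wheel 124 mm across (36 pitches, one tooth missing), disc 5 mm thick, round hub 50 mm in diameter standing 17 mm above the disc; 22 mm high in all, straight bore 33 mm right through, 0.32 to 0.52 kg. Point on the bore's axis half-way up, 11 mm above the disc's underside; z from disc to hub. Starts flat on the mat, hub up; grip it by the hub.
- cam_wheel_centre (a point): Smaller steel wheel 92 mm across, four uneven broad lobes on its rim, disc 5 mm thick, round hub 44 mm in diameter standing 17 mm above the disc; 22 mm high in all, straight bore 27 mm right through, 0.17 to 0.29 kg. Point on the bore's axis half-way up, 11 mm above the disc's underside; z from disc to hub. Starts flat on the mat, hub up; grip it by the hub.
- collar_centre (a point): Aluminium end collar: plain round flange 64 mm across, 8 mm thick, with a knurled barrel 38 mm in diameter standing 22 mm above it; 30 mm high in all, straight bore 21 mm right through, 0.14 to 0.24 kg. Point on the bore's axis half-way up, 15 mm above the flange's underside; z from flange to barrel. Starts flat on the mat, barrel up; grip it by the barrel.
- mat: Blue bench mat 300 x 280 x 3 mm, fixed, on the side of the bench opposite the rig; origin at the centre of its underside. The two wheels and the collar lie on it, each in any of three places.
- ecu_connectors (a point): Bystander: finned aluminium control unit, about 170 x 180 x 30 mm, on the bench in front of the rig's low side. The point lies on the front of its two black connectors, 14 mm above the bench; the unit reaches 166 mm from there along x.
- plug_face (a point): Bystander: olive loom plug 42 mm high with a black sleeve, on the bench beyond the mat. The point lies on its black front face, 16 mm above the bench; the plug reaches 73 mm from there along x, and from 43 mm on the one side to 93 mm on the other (y).
- screwdriver: Bystander: screwdriver 150 mm long, red handle, lying on the mat near its edge; x along it from handle to blade, origin about half-way along, on its underside.
There are look-alikes about, which are no part of the job. What is shaped like the part that bears cam_wheel_centre but blue or orange is not meant.

How it is judged (in metres and radians):
On the way, in this order (a step that is already met when the one before it is completed fails the run):
1. the crank wheel is fully home on the arbor (x of crank_wheel_centre in the frame of arbor_seat between -0.0035 and 0.0035 m and y of crank_wheel_centre in the frame of arbor_seat between -0.0035 and 0.0035 m and z of crank_wheel_centre in the frame of arbor_seat between 0.007 and 0.015 m and angle between the z axis of crank_wheel_centre and the z axis of arbor_seat, either way round below 0.1 rad and angle between crank_wheel_centre's own z axis and vertical below 1 rad), for 0.2 s.
2. the cam wheel is fully home on the arbor (x of cam_wheel_centre in the frame of arbor_seat between -0.0035 and 0.0035 m and y of cam_wheel_centre in the frame of arbor_seat between -0.0035 and 0.0035 m and z of cam_wheel_centre in the frame of arbor_seat between 0.029 and 0.037 m and angle between the z axis of cam_wheel_centre and the z axis of arbor_seat, either way round below 0.1 rad and angle between cam_wheel_centre's own z axis and vertical below 1 rad), for 0.2 s.
3. the collar is fully home on the arbor (x of collar_centre in the frame of arbor_seat between -0.0035 and 0.0035 m and y of collar_centre in the frame of arbor_seat between -0.0035 and 0.0035 m and z of collar_centre in the frame of arbor_seat between 0.055 and 0.063 m and angle between the z axis of collar_centre and the z axis of arbor_seat, either way round below 0.1 rad and angle between collar_centre's own z axis and vertical below 1 rad), for 0.2 s.
At the end, for the whole second after the job is handed in: All three rest on the arbor, disc or flange towards the rig: crank wheel on the seat, cam wheel on its hub, collar on the cam wheel's hub; each centre within 3.5 mm of the axis and 4 mm of its home height (11, 33, 59 mm above the seat), square within 0.10 rad, at rest (all of step 1 and all of step 2 and all of step 3 and linear speed of each of crank_wheel, cam_wheel, collar below 0.02 m/s); the robot touches nothing.
It fails at once if the crank wheel is dropped (falls free of the fingers faster than 0.45 m/s, a drop of about 10 mm or more) (linear speed of crank_wheel above 0.45 m/s and contact force between crank_wheel and the fingers below 0.3 N).
It fails at once if the cam wheel is dropped (falls free of the fingers faster than 0.45 m/s, a drop of about 10 mm or more) (linear speed of cam_wheel above 0.45 m/s and contact force between cam_wheel and the fingers below 0.3 N).
It fails at once if the collar is dropped (falls free of the fingers faster than 0.45 m/s, a drop of about 10 mm or more) (linear speed of collar above 0.45 m/s and contact force between collar and the fingers below 0.3 N).
It fails at once if the control unit, plug or screwdriver is moved by more than 15 mm (distance of any of ecu_connectors, plug_face, screwdriver from where it was at the start of the episode above 0.015 m).
It also fails if it takes over 72 s, if anything falls off the work surface, if the arm or the gripper's body presses on something with over 40 N, if the wrist force passes 120 N, or if a joint passes its speed limit or range.

## Working session

There is one attempt and no reset: what is moved stays moved. The work goes in short steps, Python scripts to look and compute and a shell command to move; the robot and the scene stay as the last step left them, time stands still between calls to the robot, and variables do not carry over. Pictures are saved under pics/ and viewed, and the job is handed in when it is done.

```bash
ls; mkdir -p pics; python3 - <<'E'
from workcell import ctrl
import cv2
o=ctrl.get_obs(); print(o)
for n in ["side","top","wrist"]:
    im=ctrl.get_image(n); cv2.imwrite(f"pics/{n}0.png",im["pixels"]); print(n,im["intrinsics"],im["rvec"],im["tvec"])
E
```

```text
pics
{'t': 0.0, 'qpos': array([ 1.30200724e+00,  4.23855335e-01,  1.63067539e+00, -3.01674643e-05,
        1.08859209e+00, -1.89951367e-02]), 'qvel': array([-0.00052459, -0.00038956,  0.00072007,  0.00042685, -0.00080915,
       -0.0014857 ]), 'joint_torque': array([-1.77320930e-03, -5.44608557e+01, -2.73671275e+01,  6.44287001e-02,
        2.24957726e-02, -1.49033553e-04]), 'ee_pos': array([154.33985943, 605.08887402, 229.8983769 ]), 'orientation': array([-1.56340726,  0.19627729, -0.19597345]), 'ft_force': array([ 0.01539162,  0.23800797, -0.58510303]), 'moment': array([-0.01013513,  0.03262526,  0.00114573]), 'width': 87.64432049121055}
side [[409.67198913   0.         319.33924072]
 [  0.         409.67198913 195.13876632]
 [  0.           0.           1.        ]] [ 2.06930129 -0.32008797  0.1549793 ] [-439.39236812  210.82141157  779.66475366]
top [[423.86829747   0.         325.84130576]
 [  0.         423.86829747 203.6278965 ]
 [  0.           0.           1.        ]] [ 2.18489496 -2.20094885  0.01422082] [  99.87206308  472.39634533 1216.29314992]
wrist [[309.70691629   0.         316.67298941]
 [  0.         309.70691629 201.45070622]
 [  0.           0.           1.        ]] [-2.30758083 -1.79392849 -0.23670379] [-622.83757004  -32.61892322  389.17731672]
```

View pics/top0.png

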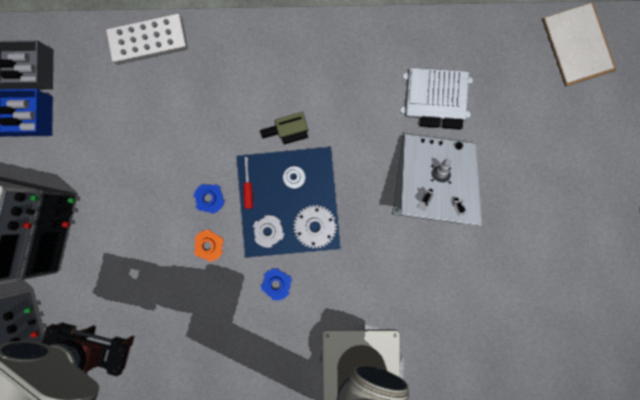

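View pics/side0.png

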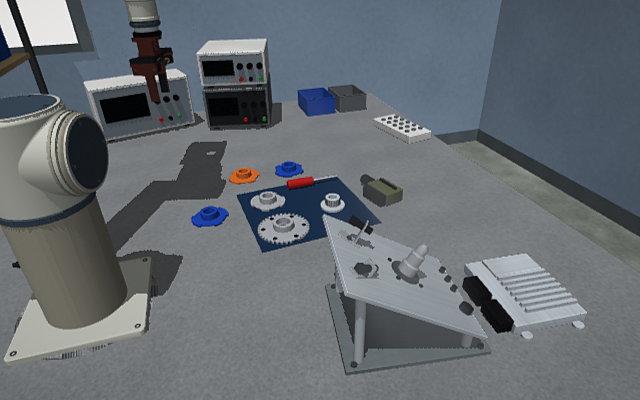

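View pics/wrist0.png

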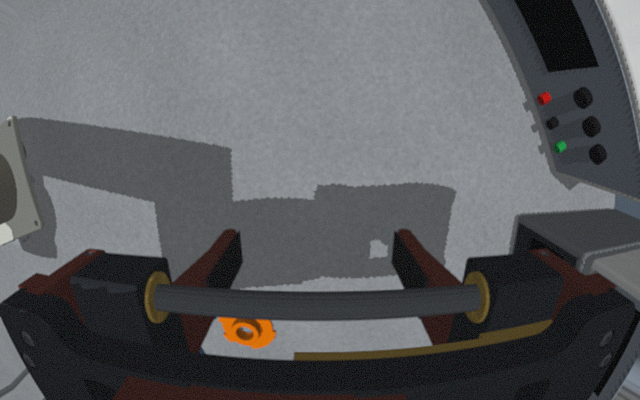

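```bash
cat > h.py <<'E'
from workcell import ctrl
import cv2, numpy as np
from scipy.spatial.transform import Rotation as Ro
def ray(im,u,v,fish):
    K=np.asarray(im["intrinsics"]);R=cv2.Rodrigues(np.asarray(im["rvec"],float))[0];t=np.asarray(im["tvec"],float).ravel()
    x=(u-K[0,2])/K[0,0];y=(v-K[1,2])/K[1,1]
    if fish:
        r=np.hypot(x,y);d=np.array([np.sin(r)*x/max(r,1e-9),np.sin(r)*y/max(r,1e-9),np.cos(r)])
    else: d=np.array([x,y,1.])
    d=R.T@d; return -R.T@t, d/np.linalg.norm(d)
def onz(im,u,v,z,fish=False):
    c,d=ray(im,u,v,fish); return c+d*(z-c[2])/d[2]
def proj(im,P,fish=False):
    K=np.asarray(im["intrinsics"]);R=cv2.Rodrigues(np.asarray(im["rvec"],float))[0];t=np.asarray(im["tvec"],float).ravel()
    p=np.atleast_2d(P)@R.T+t
    if not fish: return np.c_[K[0,0]*p[:,0]/p[:,2]+K[0,2],K[1,1]*p[:,1]/p[:,2]+K[1,2]]
    h=np.hypot(p[:,0],p[:,1]);th=np.arctan2(h,p[:,2]);s=th/np.maximum(h,1e-9)
    return np.c_[K[0,0]*p[:,0]*s+K[0,2],K[1,1]*p[:,1]*s+K[1,2]]
def tri(rays):
    A=np.zeros((3,3));b=np.zeros(3)
    for c,d in rays:
        M=np.eye(3)-np.outer(d,d);A+=M;b+=M@c
    return np.linalg.solve(A,b)
def crop(p,u0,v0,u1,v1,s,name): cv2.imwrite("pics/"+name,cv2.resize(p[v0:v1,u0:u1],None,fx=s,fy=s,interpolation=cv2.INTER_CUBIC))
E
python3 - <<'E'
from h import *
T=ctrl.get_image("top");S=ctrl.get_image("side")
o=ctrl.get_obs();print(Ro.from_rotvec(o["orientation"]).as_matrix().round(3))
for n,u,v,z in [("crank",315,226,25),("cam",267,231,25),("collar",293,177,33),("rigTL",405,135,60),("plugface",262,131,16),("scr h",248,205,10),("ecu",440,123,14)]:
    print(n,onz(T,u,v,z).round(1))
crop(T["pixels"],230,140,345,265,5,"topmat.png")
crop(T["pixels"],380,60,500,230,3.5,"toprig.png")
crop(S["pixels"],310,200,490,330,4,"siderig.png")
E
```

```text
[[ 0.969 -0.     0.247]
 [-0.247 -0.001  0.969]
 [ 0.    -1.    -0.001]]
crank [409.  127.4  25. ]
cam [395.6 264.8  25. ]
collar [548.9 188.9  33. ]
rigTL [ 660.3 -125.8   60. ]
plugface [685.3 280.2  16. ]
scr h [470.8 322.3  10. ]
ecu [ 703.  -234.4   14. ]
```

```bash
ls pics
```

```text
side0.png
siderig.png
top0.png
topmat.png
toprig.png
wrist0.png
```

View pics/topmat.png

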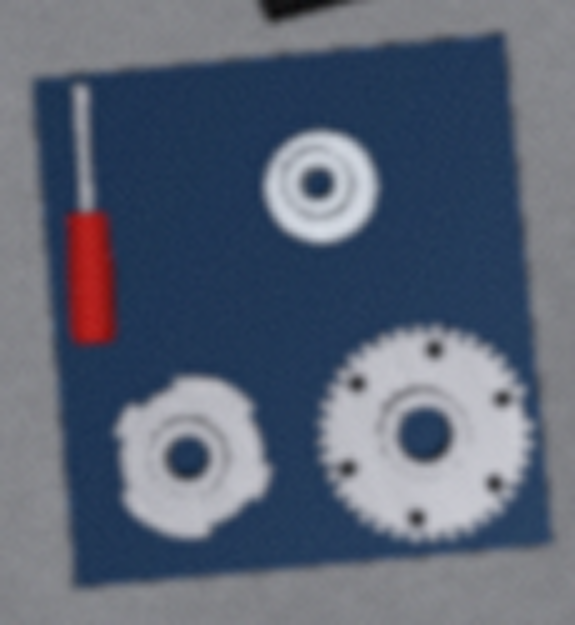

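View pics/toprig.png

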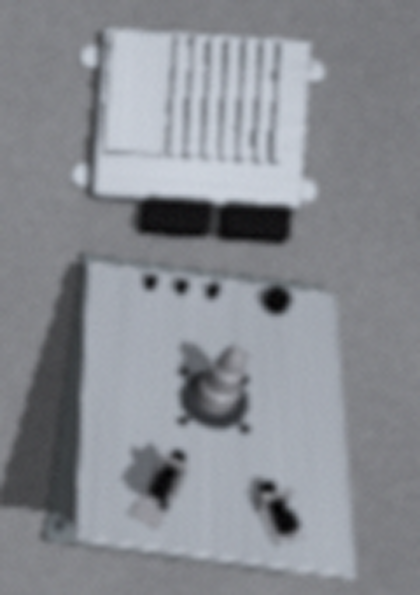

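View pics/siderig.png

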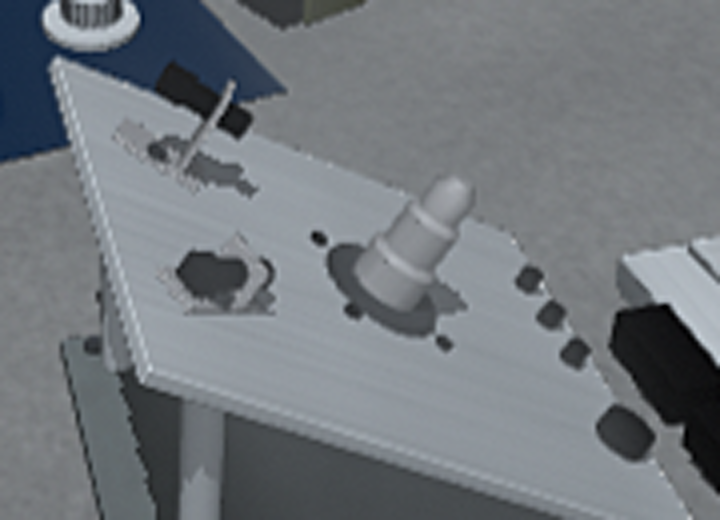

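```bash
python3 - <<'E'
from h import *
from scipy.optimize import least_squares
T=ctrl.get_image("top");S=ctrl.get_image("side")
tp=lambda a,b:(380+a/3.5,60+b/3.5); sd=lambda a,b:(310+a/4,200+b/4)
tipT=tp(236,355);tipS=sd(460,182);seT=tp(215,397);seS=sd(382,288)
print(tri([ray(T,*tipT,0),ray(S,*tipS,0)]),tri([ray(T,*seT,0),ray(S,*seS,0)]))
for z,a,b in [(60,(85,255),(335,290)),(160,(80,545),(355,578))]:
    p,q=onz(T,*tp(*a),z),onz(T,*tp(*b),z); d=p-q; print("edge",p,q,np.linalg.norm(d),np.arctan2(-d[0],d[1]))
def f(p):
    s=np.array([p[0],p[1],108]);ax=np.array([.5*np.cos(p[2]),.5*np.sin(p[2]),np.sqrt(.75)])
    t=s+58*ax
    return np.r_[proj(T,s)[0]-seT,proj(S,s)[0]-seS,proj(T,t)[0]-tipT,proj(S,t)[0]-tipS]
r=least_squares(f,[600,-200,0]);print(r.x,r.fun)
print(-S_c if 0 else ray(S,0,0,0)[0],ray(T,0,0,0)[0],ray(ctrl.get_image("wrist"),0,0,1)[0])
E
```

```text
[ 573.61571131 -216.0242899   158.99857551] [ 547.15993964 -212.41922418  108.39769826]
edge [ 666.28755243 -123.92879681   60.        ] [ 636.22260219 -320.2229049    60.        ] 198.58317678955004 -0.15198168136989437
edge [ 435.82019627 -101.03949699  160.        ] [ 410.76530355 -297.27021883  160.        ] 197.82376966012367 -0.12699366050513533
[ 5.46436855e+02 -2.12341110e+02 -1.16055541e-01] [-0.08623941  0.34292838 -0.3412715   0.23658288  0.02003779 -1.09330227
 -0.11518902  0.18000317]
[ 266.69227826 -678.56211973  560.19383004] [ 430.17314724   69.61416918 1233.93950154] [ 85.93480692 621.58228298 383.84163635]
```

Candidates for the cam wheel in the top view: bare-steel one on the mat (267,231); blue ones at (208,198) and (277,284); orange at (208,245). I choose the steel one, and the crank wheel is the toothed one at (315,226). Moving above the crank wheel now.

```bash
python3 -m creep '[{"tx":255,"ty":-478,"tz":-80,"rz":-1.32},{"tx":255,"ty":-478,"tz":-80,"rz":-1.32},{"tx":255,"ty":-478,"tz":-80,"rz":-1.32},{"tx":255,"ty":-478,"tz":-80,"rz":-1.32},{"tx":255,"ty":-478,"tz":-80,"rz":-1.32},{"tx":255,"ty":-478,"tz":-80,"rz":-1.32},{"tx":255,"ty":-478,"tz":-80,"rz":-1.32},{"tx":255,"ty":-478,"tz":-80,"rz":-1.32},{"tx":255,"ty":-478,"tz":-80,"rz":-1.32},{"tx":255,"ty":-478,"tz":-80,"rz":-1.32}]'
python3 - <<'E'
from h import *
print(ctrl.get_obs()["ee_pos"],ctrl.get_obs()["orientation"],ctrl.get_obs()["qpos"])
W=ctrl.get_image("wrist");cv2.imwrite("pics/w1.png",W["pixels"])
for n,P in [("crank",[409,127,25]),("cam",[396,265,25]),("collar",[549,189,33])]: print(n,proj(W,P,1))
E
```

```text
[154.46950015 605.53383568 230.5590531 ] [-1.562104    0.19611839 -0.19609405] [ 1.30199111e+00  4.23233917e-01  1.62998214e+00 -1.79775498e-05
  1.08859435e+00 -1.89968442e-02]
crank [[114.61990955 366.48226755]]
cam [[163.56394706 361.56049265]]
collar [[169.66302901 415.83577617]]schema error: expected keys tx, ty, tz, rx, ry, rz, fingers
```

View pics/w1.png

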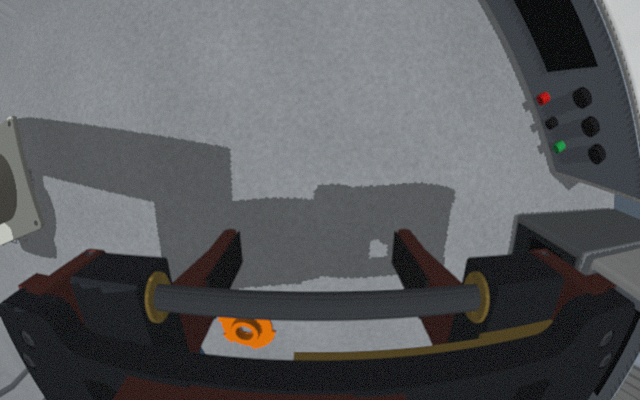

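The call was refused because every row needs all its keys, so the arm is still at its start pose and the view is unchanged. I'll send the move again with full rows.

```bash
python3 -m creep '[{"tx":255,"ty":-478,"tz":-80,"rx":0,"ry":0,"rz":-1.32,"fingers":0},{"tx":255,"ty":-478,"tz":-80,"rx":0,"ry":0,"rz":-1.32,"fingers":0},{"tx":255,"ty":-478,"tz":-80,"rx":0,"ry":0,"rz":-1.32,"fingers":0},{"tx":255,"ty":-478,"tz":-80,"rx":0,"ry":0,"rz":-1.32,"fingers":0},{"tx":255,"ty":-478,"tz":-80,"rx":0,"ry":0,"rz":-1.32,"fingers":0},{"tx":255,"ty":-478,"tz":-80,"rx":0,"ry":0,"rz":-1.32,"fingers":0},{"tx":255,"ty":-478,"tz":-80,"rx":0,"ry":0,"rz":-1.32,"fingers":0},{"tx":255,"ty":-478,"tz":-80,"rx":0,"ry":0,"rz":-1.32,"fingers":0},{"tx":255,"ty":-478,"tz":-80,"rx":0,"ry":0,"rz":-1.32,"fingers":0},{"tx":255,"ty":-478,"tz":-80,"rx":0,"ry":0,"rz":-1.32,"fingers":0}]'
python3 - <<'E'
from h import *
print(ctrl.get_obs()["ee_pos"],ctrl.get_obs()["orientation"],ctrl.get_obs()["qpos"])
W=ctrl.get_image("wrist");cv2.imwrite("pics/w2.png",W["pixels"])
for n,P in [("crank",[409,127,25]),("cam",[396,265,25]),("collar",[549,189,33])]: print(n,proj(W,P,1))
E
```

```text
t: 1.7
ee_pos: [410.6, 125.3, 150.5]
orientation: [-1.207, 1.212, -1.212]
ft_force: [-0.8, -0.2, -0.6]
width: 87.7
[410.57432458 125.2654209  150.48436056] [-1.20745528  1.21204665 -1.21228173] [ 2.68533898e-01  2.67747668e-01  2.10826656e+00 -2.71736288e-04
  7.65632249e-01  2.72720957e-01]
crank [[314.37257074 193.6413986 ]]
cam [[299.10726207  43.58402465]]
collar [[463.61855784 131.52587977]]
```

View pics/w2.png

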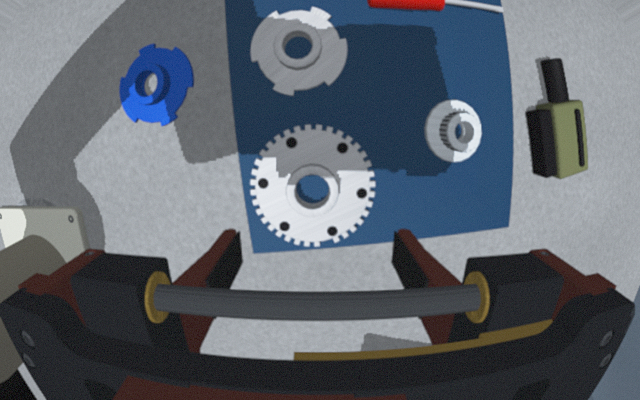

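The wrist view shows the bare toothed crank wheel at (313,188), the steel cam wheel at (298,46), the collar at (461,131) and a blue look-alike at (155,85). This agrees with the predicted positions.

```bash
python3 - <<'E'
from h import *
W=ctrl.get_image("wrist")
crop(W["pixels"],240,0,500,260,3,"w2c.png")
for n,u,v,z in [("crank",313,188,25),("cam",297.5,45.5,25),("collar",461,131,33)]: print(n,onz(W,u,v,z,1).round(1))
print(proj(W,[410.5,125.3,150.5],1))
E
```

```text
crank [407.  133.6  25. ]
cam [393.7 264.5  25. ]
collar [545.4 190.8  33. ]
[[316.8986792  253.57518737]]
```

View pics/w2c.png

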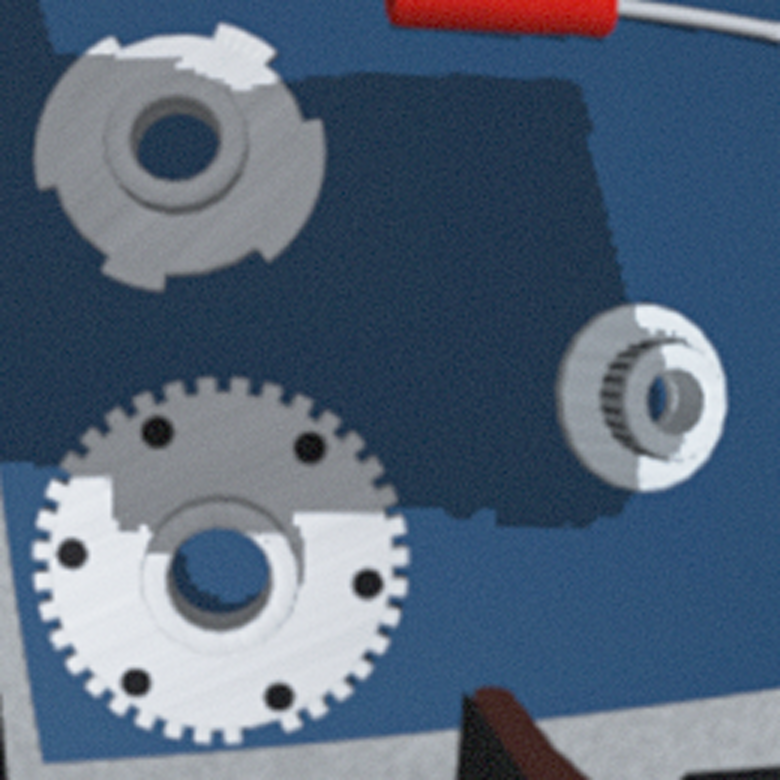

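```bash
python3 -m creep '[{"tx":-1,"ty":3,"tz":-60,"rx":0,"ry":0,"rz":0,"fingers":0},{"tx":-1,"ty":3,"tz":-110,"rx":0,"ry":0,"rz":0,"fingers":0},{"tx":-1,"ty":3,"tz":-132,"rx":0,"ry":0,"rz":0,"fingers":0},{"tx":-1,"ty":3,"tz":-132,"rx":0,"ry":0,"rz":0,"fingers":0},{"tx":-1,"ty":3,"tz":-132,"rx":0,"ry":0,"rz":0,"fingers":255},{"tx":-1,"ty":3,"tz":-132,"rx":0,"ry":0,"rz":0,"fingers":255},{"tx":-1,"ty":3,"tz":-132,"rx":0,"ry":0,"rz":0,"fingers":255},{"tx":-1,"ty":3,"tz":-132,"rx":0,"ry":0,"rz":0,"fingers":255},{"tx":-1,"ty":3,"tz":-132,"rx":0,"ry":0,"rz":0,"fingers":255},{"tx":-1,"ty":3,"tz":-132,"rx":0,"ry":0,"rz":0,"fingers":255}]'
```

```text
t: 3.05
ee_pos: [407.8, 130.5, 18.8]
orientation: [-1.211, 1.209, -1.208]
ft_force: [-2.7, 1.4, 6.1]
width: 49.1
```

```bash
python3 -m creep '[{"tx":0,"ty":0,"tz":0,"rx":0,"ry":0,"rz":0,"fingers":0},{"tx":0,"ty":0,"tz":0,"rx":0,"ry":0,"rz":0,"fingers":0},{"tx":0,"ty":0,"tz":0,"rx":0,"ry":0,"rz":0,"fingers":0},{"tx":0,"ty":0,"tz":0,"rx":0,"ry":0,"rz":1.5,"fingers":0},{"tx":0,"ty":0,"tz":0,"rx":0,"ry":0,"rz":1.5,"fingers":0},{"tx":0,"ty":0,"tz":0,"rx":0,"ry":0,"rz":1.5,"fingers":0},{"tx":0,"ty":0,"tz":0,"rx":0,"ry":0,"rz":1.5,"fingers":0},{"tx":0,"ty":0,"tz":0,"rx":0,"ry":0,"rz":1.5,"fingers":0},{"tx":0,"ty":0,"tz":0,"rx":0,"ry":0,"rz":1.5,"fingers":0},{"tx":0,"ty":0,"tz":0,"rx":0,"ry":0,"rz":1.5,"fingers":0}]'
python3 -m creep '[{"tx":0,"ty":0,"tz":0,"rx":0,"ry":0,"rz":0.071,"fingers":0},{"tx":0,"ty":0,"tz":0,"rx":0,"ry":0,"rz":0.071,"fingers":0},{"tx":0,"ty":0,"tz":0,"rx":0,"ry":0,"rz":0.071,"fingers":0}]'
```

```text
t: 4.3
ee_pos: [408.6, 130.6, 18.6]
orientation: [-1.562, 0.197, -0.197]
ft_force: [-0.5, 0.3, 0.3]
width: 88.0
t: 4.68
ee_pos: [408.5, 130.6, 18.6]
orientation: [-1.566, 0.147, -0.147]
ft_force: [0.5, -0.1, 0.5]
width: 87.6
```

```bash
python3 -m creep '[{"tx":-0.5,"ty":0,"tz":0,"rx":0,"ry":0,"rz":0.187,"fingers":0},{"tx":-0.5,"ty":0,"tz":0,"rx":0,"ry":0,"rz":0.187,"fingers":0},{"tx":-0.5,"ty":0,"tz":0,"rx":0,"ry":0,"rz":0.187,"fingers":255},{"tx":-0.5,"ty":0,"tz":0,"rx":0,"ry":0,"rz":0.187,"fingers":255},{"tx":-0.5,"ty":0,"tz":0,"rx":0,"ry":0,"rz":0.187,"fingers":255},{"tx":-0.5,"ty":0,"tz":0,"rx":0,"ry":0,"rz":0.187,"fingers":255},{"tx":-0.5,"ty":0,"tz":0,"rx":0,"ry":0,"rz":0.187,"fingers":255},{"tx":-0.5,"ty":0,"tz":0,"rx":0,"ry":0,"rz":0.187,"fingers":255}]'
python3 - <<'E'
from h import *
for i in range(3):
    o=ctrl.get_obs();print(o["ee_pos"],o["orientation"],o["ft_force"],o["width"]); ctrl.get_image("side")
E
```

```text
t: 5.68
ee_pos: [407.9, 130.5, 18.7]
orientation: [-1.571, -0.0, 0.0]
ft_force: [0.1, -0.5, -0.3]
width: 49.5
[407.9193123  130.53957252  18.67227783] [-1.57082354e+00 -1.83109128e-04  3.34952035e-04] [ 0.08378448 -0.4757065  -0.33426092] 49.534178677436486
[407.93408422 130.54027388  18.66931255] [-1.57083489e+00 -2.67572203e-04  4.22984850e-04] [ 0.41301498 -0.74053415 -0.04508453] 49.68076866190782
[407.91024849 130.54442853  18.64739259] [-1.57086408e+00 -3.09006726e-04  5.35423779e-04] [ 0.56269125 -1.03826327 -0.16364241] 49.624738687783896
```

```bash
python3 - <<'E'
from h import *
for y in (-.116,-.13,-.145): print(y,(Ro.from_euler('z',y)*Ro.from_euler('y',np.pi/6)).as_rotvec())
E
python3 -m creep '[{"tx":0,"ty":0,"tz":10,"rx":0,"ry":0,"rz":0,"fingers":255},{"tx":0,"ty":0,"tz":35,"rx":0,"ry":0,"rz":0,"fingers":255},{"tx":0,"ty":0,"tz":80,"rx":0,"ry":0,"rz":0,"fingers":255},{"tx":0,"ty":0,"tz":140,"rx":0,"ry":0,"rz":0,"fingers":255},{"tx":0,"ty":0,"tz":200,"rx":0,"ry":0,"rz":0,"fingers":255},{"tx":0,"ty":0,"tz":250,"rx":0,"ry":0,"rz":0,"fingers":255},{"tx":0,"ty":0,"tz":280,"rx":0,"ry":0,"rz":0,"fingers":255},{"tx":0,"ty":0,"tz":280,"rx":0,"ry":0,"rz":0,"fingers":255}]'
python3 - <<'E'
from h import *
o=ctrl.get_obs();print(o["ee_pos"],o["orientation"],o["ft_force"],o["moment"],o["width"])
W=ctrl.get_image("wrist");cv2.imwrite("pics/w3.png",W["pixels"])
E
```

```text
-0.116 [ 0.03036841  0.5230061  -0.11333647]
-0.13 [ 0.03403348  0.52285437 -0.12701467]
-0.145 [ 0.0379603   0.52267261 -0.14166976]
t: 6.82
ee_pos: [408.7, 130.9, 300.8]
orientation: [-1.569, -0.004, -0.003]
ft_force: [-0.5, 0.1, -4.7]
width: 49.8
[408.67145515 130.85833386 300.76418964] [-1.56938696 -0.00446422 -0.00309657] [-0.54990112  0.12466698 -4.68243094] [-0.00452758  0.01115239  0.00074294] 49.750263241865404
```

View pics/w3.png

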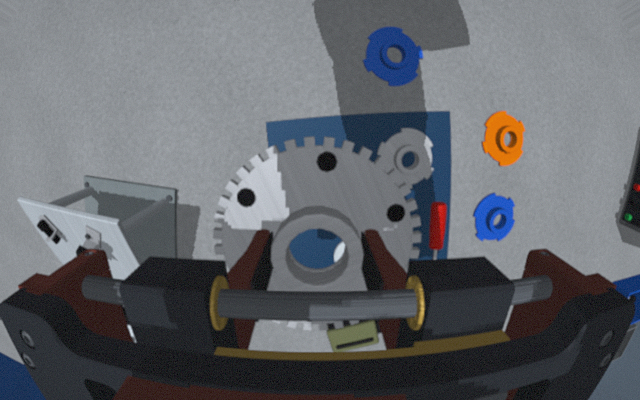

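The wrist view shows the crank wheel held squarely by its hub, with the bore at about (317,250) between the fingers. Next I'll carry it over and tilt it.

```bash
python3 -m creep '[{"tx":20,"ty":-35,"tz":0,"rx":0,"ry":0,"rz":0,"fingers":255},{"tx":50,"ty":-87,"tz":0,"rx":0.01,"ry":0.17,"rz":-0.04,"fingers":255},{"tx":80,"ty":-140,"tz":0,"rx":0.02,"ry":0.34,"rz":-0.08,"fingers":255},{"tx":110,"ty":-192,"tz":0,"rx":0.034,"ry":0.523,"rz":-0.127,"fingers":255},{"tx":140,"ty":-244,"tz":0,"rx":0.034,"ry":0.523,"rz":-0.127,"fingers":255},{"tx":170,"ty":-297,"tz":0,"rx":0.034,"ry":0.523,"rz":-0.127,"fingers":255},{"tx":190,"ty":-332,"tz":0,"rx":0.034,"ry":0.523,"rz":-0.127,"fingers":255},{"tx":201,"ty":-351,"tz":0,"rx":0.034,"ry":0.523,"rz":-0.127,"fingers":255},{"tx":201,"ty":-351,"tz":-30,"rx":0.034,"ry":0.523,"rz":-0.127,"fingers":255},{"tx":201,"ty":-351,"tz":-30,"rx":0.034,"ry":0.523,"rz":-0.127,"fingers":255}]'
python3 - <<'E'
from h import *
o=ctrl.get_obs();print(o["ee_pos"],o["orientation"],o["ft_force"],o["moment"],o["width"],o["qpos"])
R=Ro.from_rotvec(o["orientation"]).as_matrix();print(R.round(4))
W=ctrl.get_image("wrist");cv2.imwrite("pics/w4.png",W["pixels"])
W=ctrl.get_image("side");cv2.imwrite("pics/s4.png",W["pixels"])
W=ctrl.get_image("top");cv2.imwrite("pics/t4.png",W["pixels"])
E
```

```text
t: 8.12
ee_pos: [606.9, -219.9, 263.3]
orientation: [-1.492, 0.513, 0.316]
ft_force: [0.1, 0.2, -3.7]
width: 50.1
[ 606.87389001 -219.89291347  263.34680762] [-1.49150554  0.5126299   0.31618286] [ 0.12401822  0.21313354 -3.7069141 ] [-0.02608854 -0.61393849 -0.01398854] 50.05872764775938 [-0.32172217  0.6899764   1.19477262 -0.09714777  1.78055421 -1.75823445]
[[ 0.8545 -0.5031  0.1293]
 [-0.1102  0.0677  0.9916]
 [-0.5076 -0.8616  0.0024]]
```

View pics/w4.png

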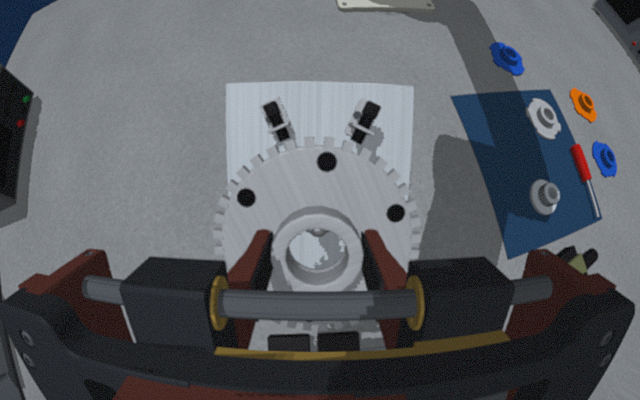

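View pics/s4.png

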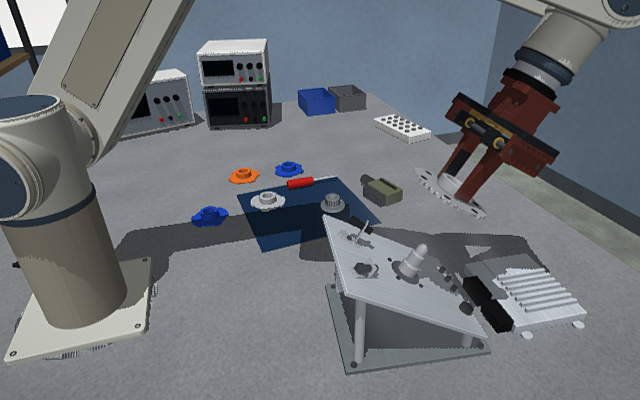

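View pics/t4.png

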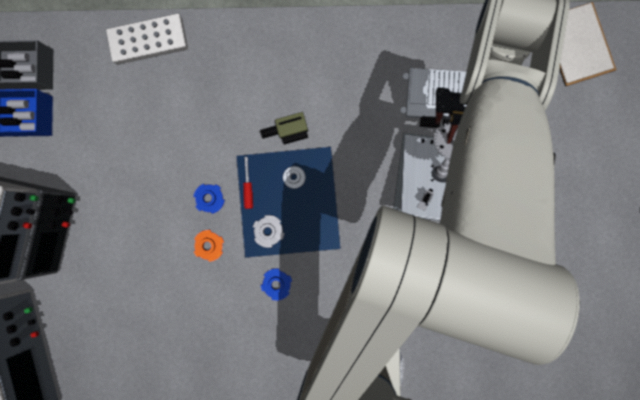

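The wrist view shows the sloping plate almost square-on, with its top edge from (226,82) to (414,85) and the arbor visible through the bore near (318,245). The side view shows the wheel tilted parallel to the plate. I'll crop in to measure the yaw and the offset.

```bash
python3 - <<'E'
from h import *
W=ctrl.get_image("wrist");p=W["pixels"]
crop(p,210,70,430,130,3.5,"w4a.png"); crop(p,260,200,375,300,6,"w4b.png")
o=ctrl.get_obs();print(o["ee_pos"],o["orientation"])
E
```

```text
[ 609.15426593 -220.10776247  268.97243279] [-1.49565725  0.50592116  0.30965199]
```

View pics/w4a.png

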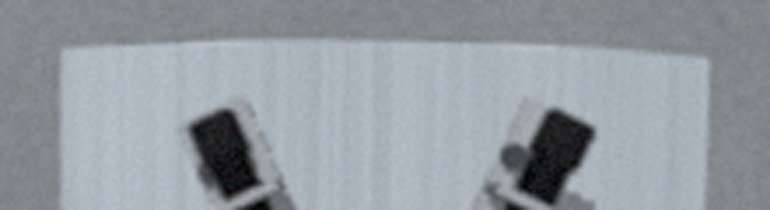

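View pics/w4b.png

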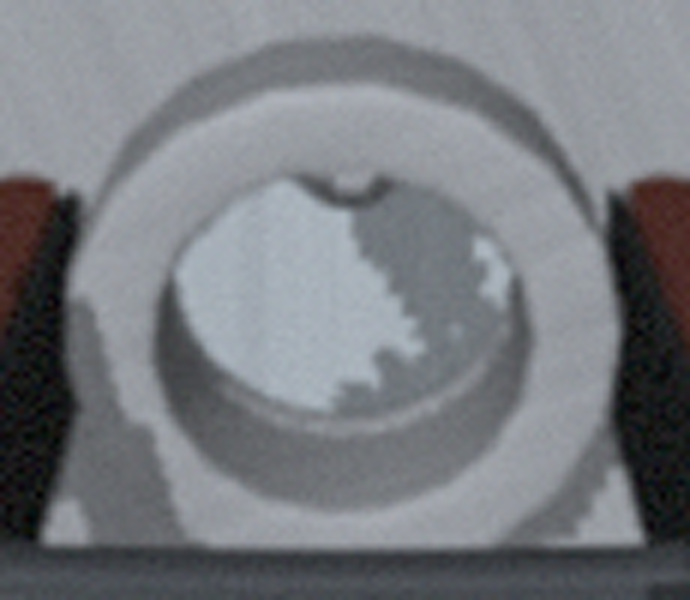

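```bash
python3 - <<'E'
from h import *
W=ctrl.get_image("wrist")
a=(210+62/3.5,70+48/3.5);b=(210+709/3.5,70+58/3.5)
for z in (150,160,170):
    p,q=onz(W,*a,z,1),onz(W,*b,z,1);d=p-q;print(z,p,q,np.linalg.norm(d),np.arctan2(d[0],-d[1]))
# lateral arbor check: tip dir
o=ctrl.get_obs();R=Ro.from_rotvec(o["orientation"]).as_matrix();P=o["ee_pos"]
print(P,R.round(4))
for yaw in(-.116,-.13,-.145):
    s=np.array([546.5,-212.3,108]);ax=np.array([.5*np.cos(yaw),.5*np.sin(yaw),np.sqrt(.75)])
    print(yaw,"tip px",proj(W,[s,s+58*ax],1).round(1), "seat/tip in tool",(R.T@(s-P)).round(1),(R.T@(s+58*ax-P)).round(1),"axis in tool",(R.T@ax).round(3))
E
```

```text
150 [ 394.99011942 -298.61242001  150.        ] [426.03554698 -85.15319171 150.        ] 215.7050317430441 -0.14442695525954943
160 [ 402.9909925  -296.00386534  160.        ] [432.95558754 -89.97612348 160.        ] 208.19535866781555 -0.14442695525954957
170 [ 410.99186557 -293.39531066  170.        ] [439.8756281  -94.79905524 170.        ] 200.68568559258705 -0.14442695525954943
[ 609.28385948 -220.15816778  269.38794894] [[ 8.593e-01 -4.951e-01  1.285e-01]
 [-1.113e-01  6.420e-02  9.917e-01]
 [-4.992e-01 -8.665e-01  1.000e-04]]
-0.116 tip px [[317.8 208.7]
 [318.4 226.7]] seat/tip in tool [ 25.7 171.4  -0.3] [2.580e+01 1.134e+02 1.000e-01] axis in tool [ 0.001 -1.     0.007]
-0.13 tip px [[317.8 208.7]
 [317.9 226.7]] seat/tip in tool [ 25.7 171.4  -0.3] [ 25.8 113.4  -0.3] axis in tool [ 0.001 -1.    -0.   ]
-0.145 tip px [[317.8 208.7]
 [317.5 226.7]] seat/tip in tool [ 25.7 171.4  -0.3] [ 25.8 113.4  -0.8] axis in tool [ 0.001 -1.    -0.008]
```

```bash
python3 -m creep '[{"tx":-0.3,"ty":-0.7,"tz":-35,"rx":0,"ry":0,"rz":-0.011,"fingers":255},{"tx":-0.3,"ty":-0.7,"tz":-52,"rx":0,"ry":0,"rz":-0.011,"fingers":255},{"tx":-0.3,"ty":-0.7,"tz":-52,"rx":0,"ry":0,"rz":-0.011,"fingers":255},{"tx":-0.3,"ty":-0.7,"tz":-52,"rx":0,"ry":0,"rz":-0.011,"fingers":255}]'
python3 - <<'E'
from h import *
W=ctrl.get_image("wrist");p=W["pixels"]
crop(p,260,200,375,300,6,"w5b.png");S=ctrl.get_image("side")
crop(S["pixels"],340,150,500,310,4,"s5.png")
o=ctrl.get_obs();R=Ro.from_rotvec(o["orientation"]).as_matrix();P=o["ee_pos"]
print(P,R.round(4))
yaw=-.14;s=np.array([546.5,-212.3,108]);ax=np.array([.5*np.cos(yaw),.5*np.sin(yaw),np.sqrt(.75)])
print("tip px",proj(W,[s,s+58*ax],1).round(1), "seat/tip in tool",(R.T@(s-P)).round(1),(R.T@(s+58*ax-P)).round(1))
print("hub top px",proj(W,[P-6.35*R[:,1],P+15.65*R[:,1]],1))
E
```

```text
t: 8.88
ee_pos: [609.2, -221.2, 217.8]
orientation: [-1.493, 0.513, 0.3]
ft_force: [-1.1, -0.2, -3.1]
width: 49.5
[ 609.31671435 -221.2953253   217.98245013] [[ 8.584e-01 -4.935e-01  1.398e-01]
 [-1.213e-01  6.960e-02  9.902e-01]
 [-4.984e-01 -8.670e-01 -1.000e-04]]
tip px [[318.4 195.5]
 [318.7 214.3]] seat/tip in tool [-2.00e-01  1.27e+02  1.00e-01] [-0.1 69.   0.1]
hub top px [[319.34358431 257.59044542]
 [319.05323496 241.5815974 ]]
```

View pics/w5b.png

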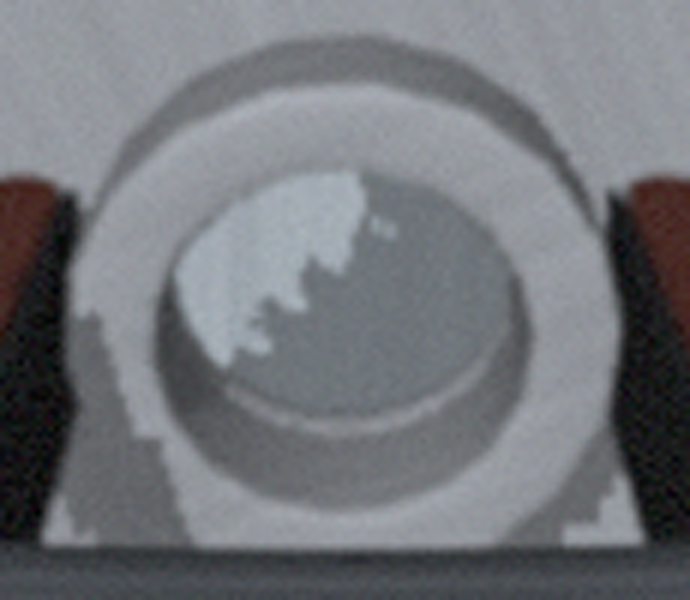

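View pics/s5.png

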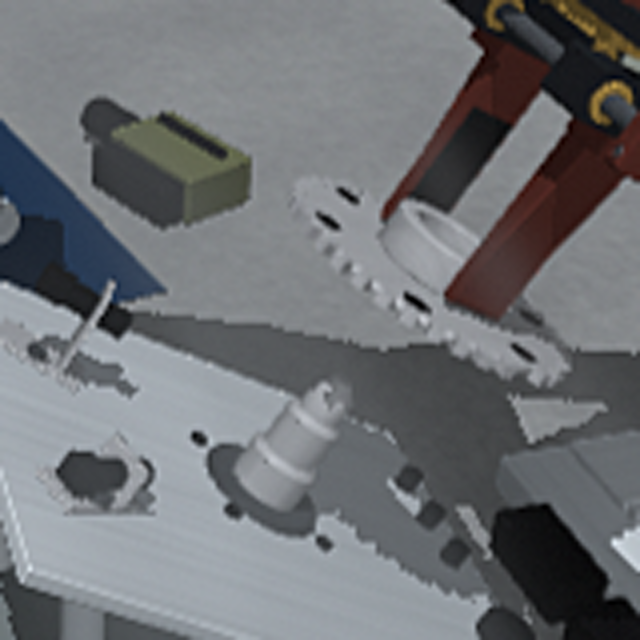

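```bash
python3 -m creep '[{"tx":-10,"ty":1.4,"tz":-17.3,"rx":0,"ry":0,"rz":0,"fingers":255},{"tx":-20,"ty":2.8,"tz":-35,"rx":0,"ry":0,"rz":0,"fingers":255},{"tx":-29,"ty":4,"tz":-50,"rx":0,"ry":0,"rz":0,"fingers":255},{"tx":-32.2,"ty":4.5,"tz":-56.3,"rx":0,"ry":0,"rz":0,"fingers":255},{"tx":-32.2,"ty":4.5,"tz":-56.3,"rx":0,"ry":0,"rz":0,"fingers":255}]'
python3 - <<'E'
from h import *
W=ctrl.get_image("wrist");p=W["pixels"]
crop(p,260,200,375,300,6,"w6b.png");S=ctrl.get_image("side")
crop(S["pixels"],340,200,500,310,5,"s6.png")
o=ctrl.get_obs();R=Ro.from_rotvec(o["orientation"]).as_matrix();P=o["ee_pos"]
print(P,R[:,1].round(4),o["ft_force"],R.T@o["ft_force"])
yaw=-.14;s=np.array([546.5,-212.3,108]);ax=np.array([.5*np.cos(yaw),.5*np.sin(yaw),np.sqrt(.75)])
print("tip px",proj(W,[s,s+58*ax],1).round(1), "seat/tip in tool",(R.T@(s-P)).round(1),(R.T@(s+58*ax-P)).round(1))
E
```

```text
t: 9.6
ee_pos: [576.5, -216.6, 160.4]
orientation: [-1.492, 0.515, 0.301]
ft_force: [0.7, -0.4, -3.6]
width: 50.0
[ 577.17177171 -216.79513583  161.00445706] [-0.4941  0.0698 -0.8666] [-0.74533748 -0.15149676 -3.7830449 ] [ 1.26641543  3.63611486 -0.25449687]
tip px [[318.8 217.7]
 [319.6 250.4]] seat/tip in tool [-0.4 61.4  0.2] [-0.3  3.4  0.2]
```

View pics/w6b.png

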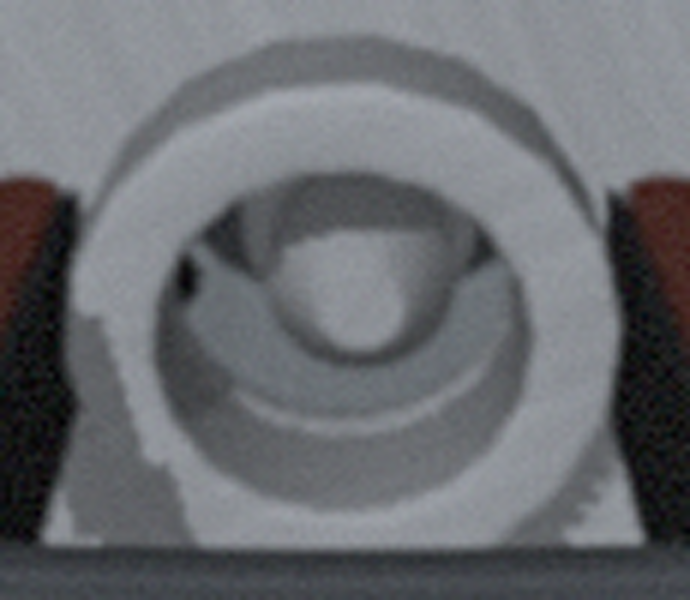

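View pics/s6.png

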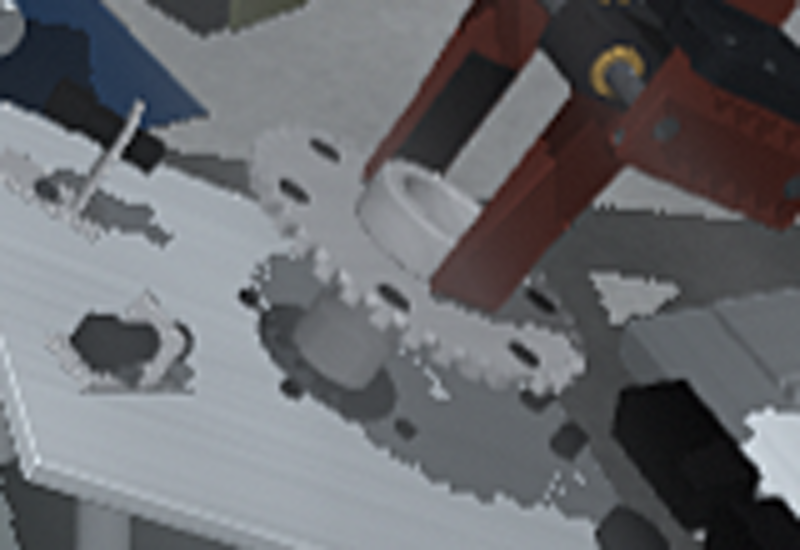

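```bash
python3 - <<'E'
from h import *
W=ctrl.get_image("wrist")
o=ctrl.get_obs();R=Ro.from_rotvec(o["orientation"]).as_matrix();P=o["ee_pos"]
h=P-6.35*R[:,1];t=P+3.4*R[:,1]
print(P,"hub,tip",proj(W,[h,t],1),"dx",proj(W,[t+R[:,0]],1)-proj(W,[t],1),"dz",proj(W,[t+R[:,2]],1)-proj(W,[t],1))
th=np.linspace(0,2*np.pi,60)
def c(r,y): return np.array([P+y*R[:,1]+r*(np.cos(a)*R[:,0]+np.sin(a)*R[:,2]) for a in th])
im=cv2.resize(W["pixels"][200:300,260:375],None,fx=6,fy=6,interpolation=cv2.INTER_CUBIC)
for r,y in [(16.5,-6.35),(25,-6.35),(16.5,15.65),(4,3.4)]:
    q=(proj(W,c(r,y),1)-[260,200]+.5)*6-.5
    cv2.polylines(im,[q.round().astype(int)],True,(0,0,255))
cv2.imwrite("pics/w6o.png",im)
E
```

```text
[ 577.20877622 -216.78830029  161.06098655] hub,tip [[319.54358476 257.49377743]
 [319.39665746 249.9395593 ]] dx [[-0.00627352  1.63935119]] dz [[ 1.80725815e+00 -1.50714636e-03]]
```

View pics/w6o.png

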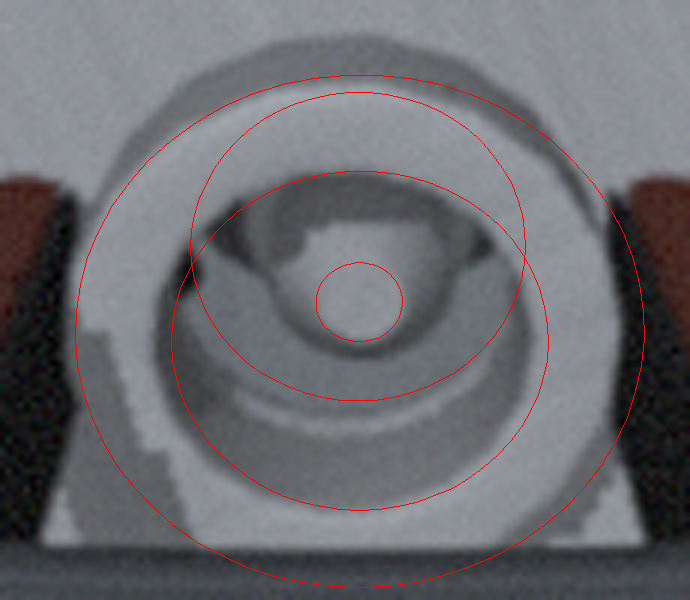

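```bash
cat > ov.py <<'E'
from h import *
def overlay(cam,circs,box,s,name,extra=None,shift=(0,0)):
    I=ctrl.get_image(cam);f=cam=="wrist"
    o=ctrl.get_obs();R=Ro.from_rotvec(o["orientation"]).as_matrix();P=o["ee_pos"]
    th=np.linspace(0,2*np.pi,90)
    u0,v0,u1,v1=box
    im=cv2.resize(I["pixels"][v0:v1,u0:u1],None,fx=s,fy=s,interpolation=cv2.INTER_CUBIC)
    def dr(C,col):
        q=(proj(I,C,f)+np.array(shift)-[u0,v0]+.5)*s-.5
        cv2.polylines(im,[q.round().astype(int)],True,col)
    for r,y in circs: dr(np.array([P+y*R[:,1]+r*(np.cos(a)*R[:,0]+np.sin(a)*R[:,2]) for a in th]),(0,0,255))
    if extra:
        sx,sy,yaw,ec=extra;S=np.array([sx,sy,108.]);a=np.array([.5*np.cos(yaw),.5*np.sin(yaw),np.sqrt(.75)]);e=np.array([-np.sin(yaw),np.cos(yaw),0]);x=np.cross(e,a)
        for r,h in ec: dr(np.array([S+h*a+r*(np.cos(t)*x+np.sin(t)*e) for t in th]),(0,255,0))
    cv2.imwrite("pics/"+name,im)
E
python3 - <<'E'
from ov import *
c=[(16.5,-6.35),(25,-6.35),(25,10.65),(62,10.65)]
a=(546.5,-212.3,-.14,[(26,0),(15,0),(15,16),(4,58)])
overlay("wrist",c,(200,120,440,340),3,"o1.png",a,(-2.6,0)); overlay("side",c,(380,200,500,310),6,"o2.png",a)
E
```

```text
(no output)
```

View pics/o1.png

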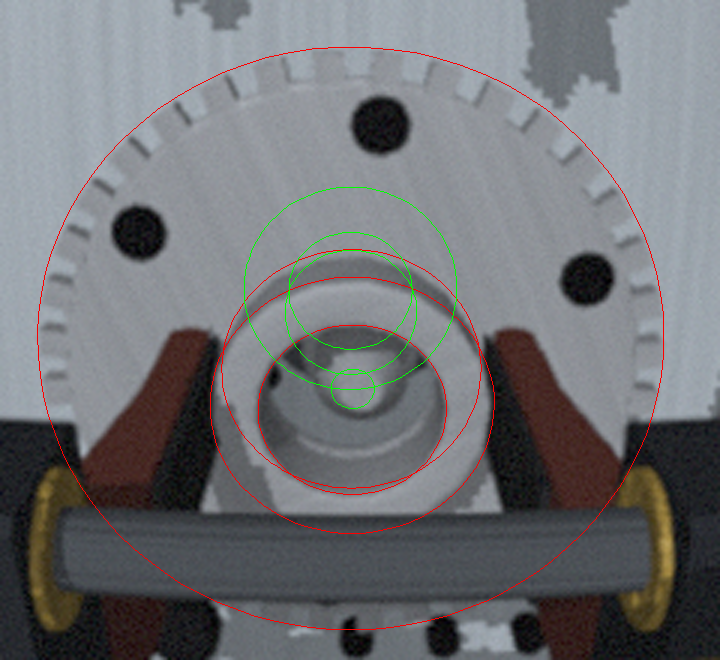

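View pics/o2.png

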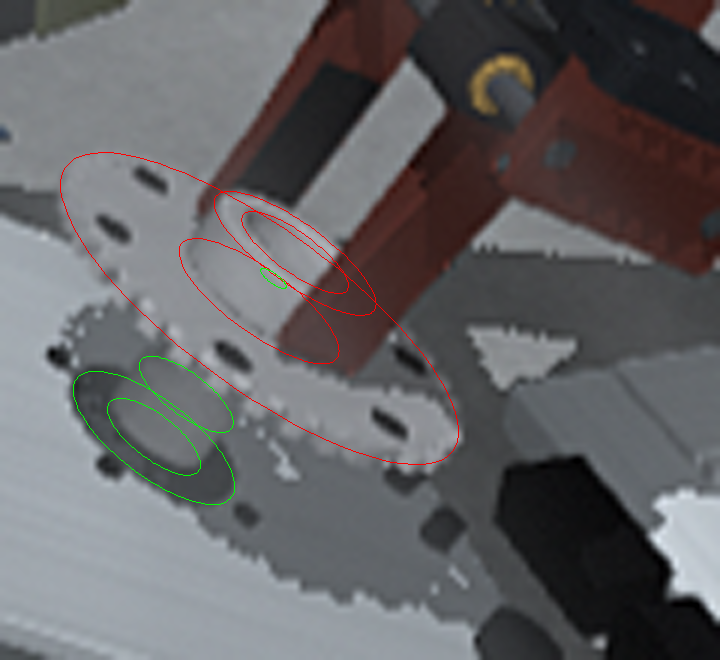

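Both overlays suggest the wheel has rolled a little in the pads, towards level. I'll measure that tilt.

```bash
cat >> ov.py <<'E'
def wheel(cam,circs,box,s,name,phi,pc=0.,shift=(0,0),dx=0,dz=0,arb=None):
    """circs:(r, y from TCP along tool y); wheel rotated phi about tool z through TCP+pc*y"""
    I=ctrl.get_image(cam);f=cam=="wrist"
    o=ctrl.get_obs();R=Ro.from_rotvec(o["orientation"]).as_matrix();P=o["ee_pos"]
    Q=Ro.from_rotvec([0,0,phi]).as_matrix();th=np.linspace(0,2*np.pi,90);u0,v0,u1,v1=box
    im=cv2.resize(I["pixels"][v0:v1,u0:u1],None,fx=s,fy=s,interpolation=cv2.INTER_CUBIC)
    def dr(C,col):
        q=(proj(I,C,f)+np.array(shift)-[u0,v0]+.5)*s-.5; cv2.polylines(im,[q.round().astype(int)],True,col)
    for r,y in circs:
        L=np.c_[r*np.cos(th),0*th+y-pc,r*np.sin(th)]@Q.T+[dx,pc,dz]
        dr(P+L@R.T,(0,0,255))
    if arb:
        sx,sy,yaw,ec=arb;S=np.array([sx,sy,108.]);a=np.array([.5*np.cos(yaw),.5*np.sin(yaw),np.sqrt(.75)]);e=np.array([-np.sin(yaw),np.cos(yaw),0]);x=np.cross(e,a)
        for r,h in ec: dr(np.array([S+h*a+r*(np.cos(t)*x+np.sin(t)*e) for t in th]),(0,255,0))
    cv2.imwrite("pics/"+name,im)
E
python3 - <<'E'
from ov import *
c=[(16.5,-6.35),(25,-6.35),(25,10.65),(62,10.65),(16.5,15.65)]
wheel("wrist",c,(200,120,440,340),3,"o3.png",-.12,2,(-2.6,0)); wheel("side",c,(380,200,500,310),6,"o4.png",-.12,2)
E
```

```text
(no output)
```

View pics/o3.png

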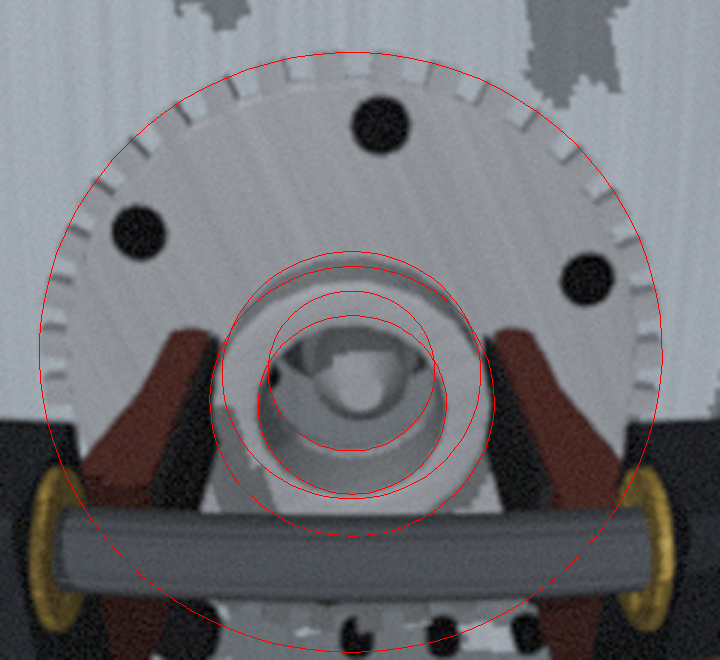

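View pics/o4.png

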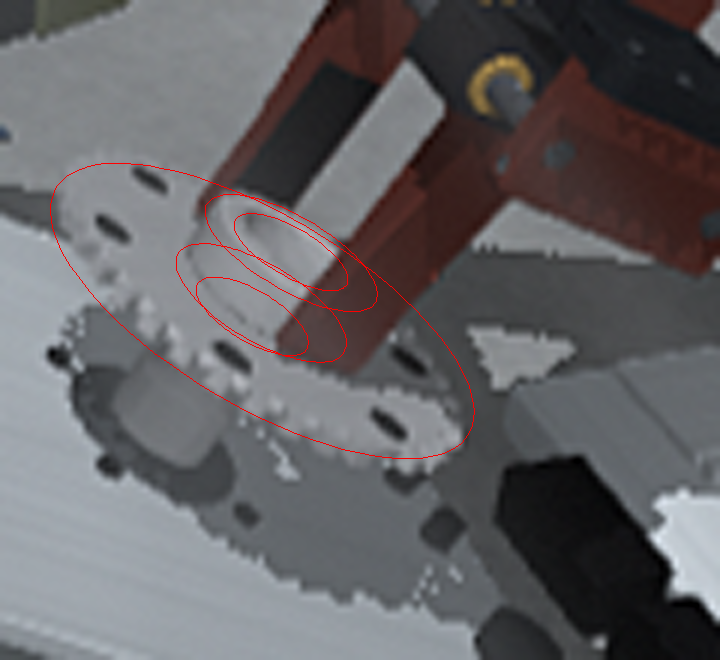

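The wheel has rolled about 0.1 rad in the grip, and the arbor sits about 1.7 mm to tool +z of the bore axis. I'll correct both and then creep down.

```bash
python3 -m creep '[{"tx":0.2,"ty":1.7,"tz":0,"rx":0.014,"ry":0.1,"rz":0,"fingers":255},{"tx":0.2,"ty":1.7,"tz":0,"rx":0.014,"ry":0.1,"rz":0,"fingers":255},{"tx":-3.7,"ty":2.3,"tz":-7,"rx":0.014,"ry":0.1,"rz":0,"fingers":255},{"tx":-7.7,"ty":2.8,"tz":-14,"rx":0.014,"ry":0.1,"rz":0,"fingers":255},{"tx":-7.7,"ty":2.8,"tz":-14,"rx":0.014,"ry":0.1,"rz":0,"fingers":255},{"tx":-7.7,"ty":2.8,"tz":-14,"rx":0.014,"ry":0.1,"rz":0,"fingers":255}]'
python3 - <<'E'
from ov import *
c=[(16.5,-6.35),(25,-6.35),(25,10.65),(62,10.65),(16.5,15.65)]
o=ctrl.get_obs();R=Ro.from_rotvec(o["orientation"]).as_matrix();P=o["ee_pos"];print(P,R[:,1],o["ft_force"],R.T@o["ft_force"],o["moment"])
a=(546.5,-210.5,-.14,[(26,0),(15,0),(15,16),(12,37),(9,52),(4,58)])
wheel("wrist",c,(260,190,380,300),6,"o5.png",-.1,0,(-2.6,0.5)); wheel("side",c,(380,200,500,310),6,"o6.png",-.1,0,arb=a)
E
```

```text
t: 10.7
ee_pos: [568.7, -213.9, 146.6]
orientation: [-1.469, 0.591, 0.379]
ft_force: [-0.6, -0.4, -3.5]
width: 49.4
[ 568.74832549 -213.89919147  146.63104268] [-0.57867785  0.0819592  -0.81142753] [-0.59220838 -0.42741432 -3.51307305] [ 1.62598028  3.15827153 -0.50654232] [-0.05444876 -0.71387031 -0.02827841]
```

View pics/o5.png

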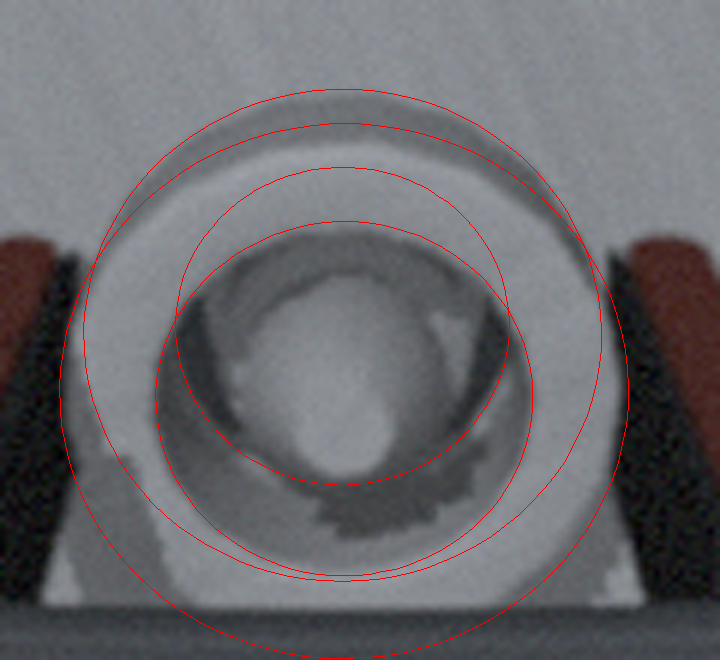

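View pics/o6.png

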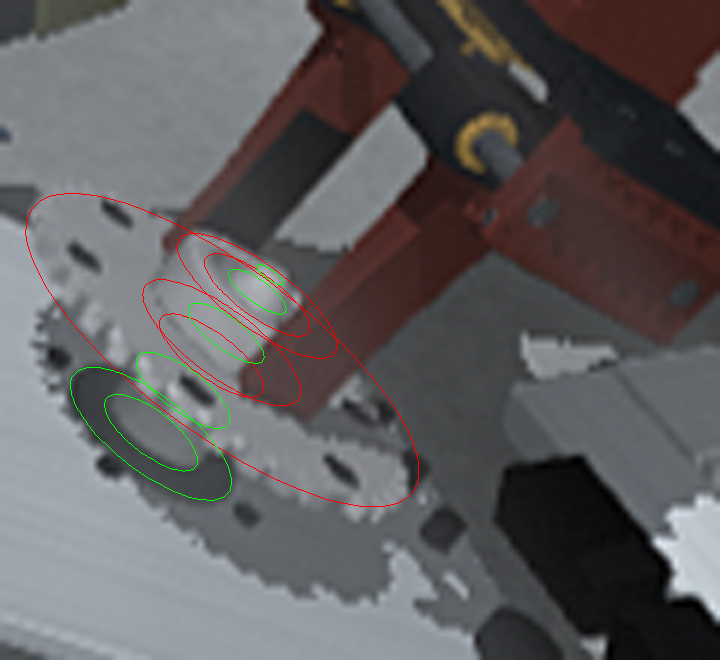

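The arbor nose is now centred in the bore: both sit at u≈343 in the 6x crop. Force shows weight only, so I'll keep easing down.

```bash
python3 -m creep '[{"tx":-2.5,"ty":0.5,"tz":-4.3,"rx":0,"ry":0,"rz":0,"fingers":255},{"tx":-5,"ty":0.9,"tz":-8.7,"rx":0,"ry":0,"rz":0,"fingers":255},{"tx":-6.4,"ty":1.1,"tz":-11.3,"rx":0,"ry":0,"rz":0,"fingers":255},{"tx":-6.4,"ty":1.1,"tz":-11.3,"rx":0,"ry":0,"rz":0,"fingers":255}]'
python3 - <<'E'
from ov import *
o=ctrl.get_obs();R=Ro.from_rotvec(o["orientation"]).as_matrix();P=o["ee_pos"];print(P,R[:,1],o["ft_force"],R.T@o["ft_force"],o["moment"])
E
python3 -m creep '[{"tx":-1,"ty":0.1,"tz":-1.7,"rx":0,"ry":0,"rz":0,"fingers":255},{"tx":-2,"ty":0.3,"tz":-3.5,"rx":0,"ry":0,"rz":0,"fingers":255},{"tx":-2,"ty":0.3,"tz":-3.5,"rx":0,"ry":0,"rz":0,"fingers":255}]'
python3 - <<'E'
from ov import *
c=[(16.5,-6.35),(25,-6.35),(25,10.65),(62,10.65),(16.5,15.65)]
o=ctrl.get_obs();R=Ro.from_rotvec(o["orientation"]).as_matrix();P=o["ee_pos"];print(P,R[:,1],o["ft_force"],R.T@o["ft_force"],o["moment"])
a=(546.5,-210.5,-.14,[(26,0),(15,0),(15,16),(12,37),(9,52),(4,58)])
wheel("wrist",c,(260,190,380,300),6,"o7.png",-.1,0,(-2.6,0.5)); wheel("side",c,(380,200,500,310),6,"o8.png",-.1,0,arb=a)
E
```

```text
t: 11.3
ee_pos: [562.1, -212.6, 134.7]
orientation: [-1.469, 0.591, 0.38]
ft_force: [-0.3, 0.4, -3.5]
width: 49.9
[ 562.08765213 -212.62501457  134.74466007] [-0.57963171  0.08218815 -0.81072325] [-0.32421916  0.37291177 -3.5454565 ] [1.77310406 3.09296066 0.32270638] [-0.10073713 -0.63673368 -0.03215088]
t: 11.68
ee_pos: [560.2, -212.4, 131.4]
orientation: [-1.469, 0.591, 0.38]
ft_force: [-0.2, -0.2, -3.1]
width: 49.8
[ 560.23689842 -212.35912676  131.43791715] [-0.57932561  0.08204393 -0.81095662] [-0.19906027 -0.18277323 -3.0622242 ] [ 1.65259604  2.58365625 -0.20951074] [-0.09346969 -0.63497437 -0.0439259 ]
```

View pics/o7.png

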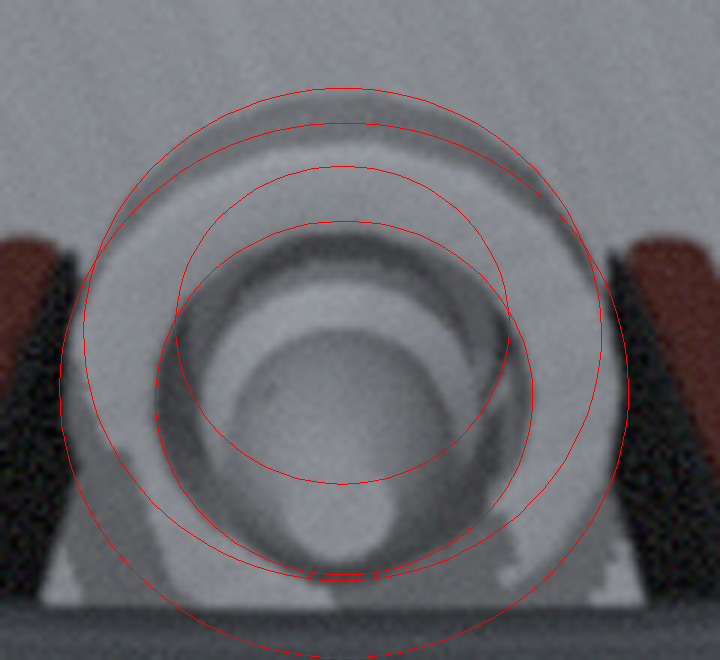

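View pics/o8.png

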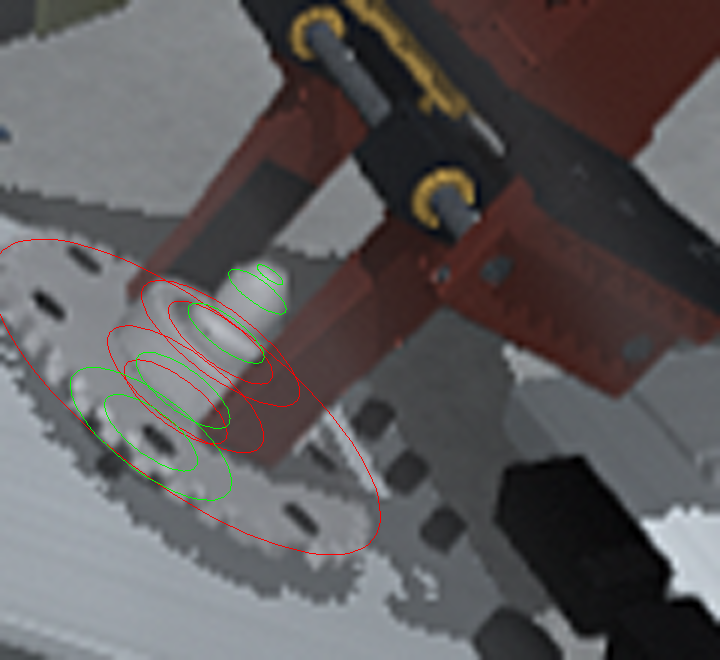

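```bash
python3 -m creep '[{"tx":-1.5,"ty":0.2,"tz":-2.6,"rx":0,"ry":0,"rz":0,"fingers":255},{"tx":-3,"ty":0.4,"tz":-5.2,"rx":0,"ry":0,"rz":0,"fingers":255},{"tx":-3.5,"ty":0.5,"tz":-6.1,"rx":0,"ry":0,"rz":0,"fingers":255},{"tx":-3.5,"ty":0.5,"tz":-6.1,"rx":0,"ry":0,"rz":0,"fingers":255}]'
python3 - <<'E'
from ov import *
o=ctrl.get_obs();R=Ro.from_rotvec(o["orientation"]).as_matrix();P=o["ee_pos"];print(P,o["ft_force"],R.T@o["ft_force"],o["moment"])
E
python3 -m creep '[{"tx":-1,"ty":0.1,"tz":-1.7,"rx":0,"ry":0,"rz":0,"fingers":255},{"tx":-1,"ty":0.1,"tz":-1.7,"rx":0,"ry":0,"rz":0,"fingers":255}]'
python3 - <<'E'
from ov import *
o=ctrl.get_obs();R=Ro.from_rotvec(o["orientation"]).as_matrix();P=o["ee_pos"];print(P,o["ft_force"],R.T@o["ft_force"],o["moment"])
E
python3 -m creep '[{"tx":-0.5,"ty":0.1,"tz":-0.9,"rx":0,"ry":0,"rz":0,"fingers":255},{"tx":-0.5,"ty":0.1,"tz":-0.9,"rx":0,"ry":0,"rz":0,"fingers":255}]'
```

```text
t: 12.28
ee_pos: [556.8, -211.9, 125.4]
orientation: [-1.469, 0.591, 0.38]
ft_force: [0.1, -0.8, -4.6]
width: 49.4
[ 556.78180425 -211.88863879  125.35174741] [ 0.14645065 -0.78625065 -4.60867964] [ 2.90308089  3.58823234 -0.75912836] [-0.08131415 -0.64457568  0.00752135]
t: 12.52
ee_pos: [555.9, -211.8, 123.7]
orientation: [-1.469, 0.591, 0.38]
ft_force: [0.5, 0.3, -3.7]
width: 50.0
[ 555.88029005 -211.8392635   123.72647753] [ 0.45560908  0.25077178 -3.686004  ] [2.49305981 2.74676985 0.31144783] [-0.09108637 -0.73082421  0.00256378]
t: 12.78
ee_pos: [555.5, -211.8, 123.3]
orientation: [-1.469, 0.591, 0.379]
ft_force: [0.5, -0.3, 0.8]
width: 50.1
```

```bash
python3 -m creep '[{"tx":-0.5,"ty":0.1,"tz":-0.9,"rx":0,"ry":0,"rz":0,"fingers":255},{"tx":-0.5,"ty":0.1,"tz":-0.9,"rx":0,"ry":0,"rz":0,"fingers":255}]'
python3 - <<'E'
from ov import *
c=[(16.5,-6.35),(25,-6.35),(25,10.65),(62,10.65),(62,15.65)]
o=ctrl.get_obs();R=Ro.from_rotvec(o["orientation"]).as_matrix();P=o["ee_pos"];print(P,o["ft_force"],R.T@o["ft_force"],o["moment"])
a=(546.5,-210.5,-.14,[(25,22),(62,5),(62,0)])
wheel("wrist",c,(200,100,440,320),3,"o9.png",-.1,0,(-2.6,0.5)); wheel("side",[],(370,210,470,300),7,"o10.png",-.1,0,arb=a)
E
```

```text
t: 13.02
ee_pos: [555.0, -211.7, 123.0]
orientation: [-1.469, 0.591, 0.38]
ft_force: [0.2, 0.4, 4.8]
width: 49.5
[ 555.0338783  -211.74071987  123.01788623] [0.19880899 0.39448487 4.78000773] [-2.68022558 -3.96051995  0.41748039] [-0.02340926  0.11525769  0.00114067]
```

View pics/o9.png

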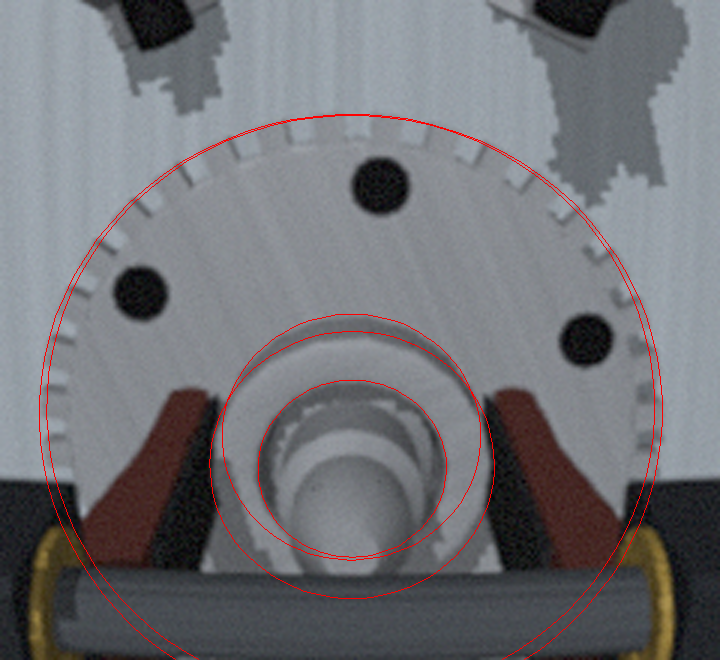

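View pics/o10.png

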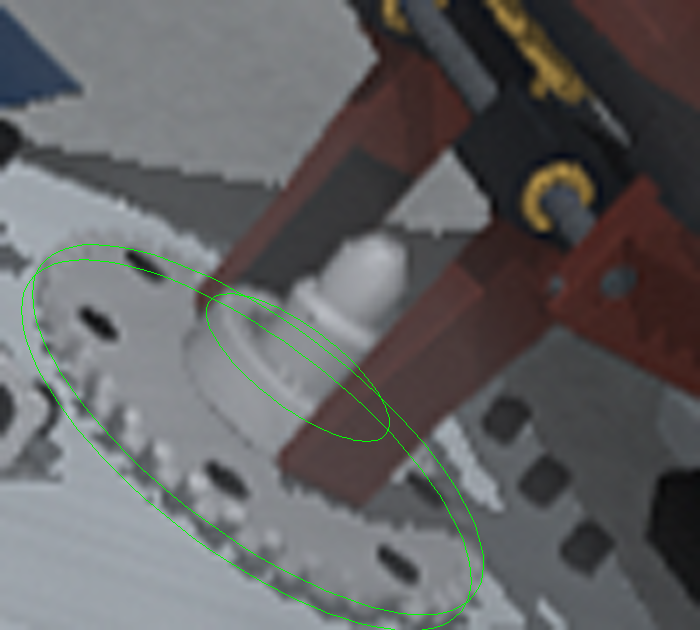

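```bash
python3 -m creep '[{"tx":-0.5,"ty":0.1,"tz":-0.9,"rx":0,"ry":0,"rz":0,"fingers":255},{"tx":-0.5,"ty":0.1,"tz":-0.9,"rx":0,"ry":0,"rz":0,"fingers":255}]'
python3 -m creep '[{"tx":-0.5,"ty":0.1,"tz":-0.9,"rx":0,"ry":0,"rz":0,"fingers":255},{"tx":-0.5,"ty":0.1,"tz":-0.9,"rx":0,"ry":0,"rz":0,"fingers":255}]'
python3 - <<'E'
from ov import *
c=[(16.5,-6.35),(25,-6.35),(25,10.65),(62,10.65),(62,15.65)]
o=ctrl.get_obs();R=Ro.from_rotvec(o["orientation"]).as_matrix();P=o["ee_pos"];print(P,o["ft_force"],R.T@o["ft_force"],o["moment"])
a=(546.5,-210.5,-.14,[(25,22),(62,5),(62,0)])
wheel("wrist",c,(200,100,440,320),3,"o11.png",-.1,0,(-2.6,0.5)); wheel("side",[],(370,210,470,300),7,"o12.png",-.1,0,arb=a)
E
```

```text
t: 13.38
ee_pos: [554.6, -211.7, 122.7]
orientation: [-1.469, 0.591, 0.38]
ft_force: [-1.0, -0.1, 8.1]
width: 49.4
t: 13.62
ee_pos: [554.1, -211.7, 122.2]
orientation: [-1.47, 0.591, 0.38]
ft_force: [-0.5, 0.3, 10.3]
width: 49.6
[ 554.06067951 -211.70907221  122.16210101] [-0.45157914  0.32087613 10.30627103] [-6.42702284 -8.07204919  0.24800614] [0.01820065 0.77237235 0.00814873]
```

View pics/o12.png

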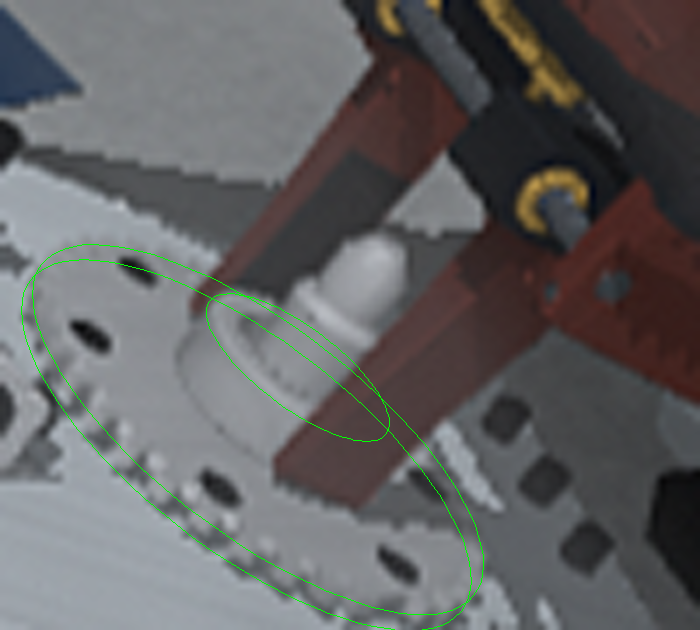

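```bash
python3 -m creep '[{"tx":-0.3,"ty":0.1,"tz":-0.9,"rx":0,"ry":0,"rz":0,"fingers":255},{"tx":-0.3,"ty":0.1,"tz":-0.9,"rx":0,"ry":0,"rz":0,"fingers":255}]'
python3 -m creep '[{"tx":-0.3,"ty":0.1,"tz":-0.9,"rx":0,"ry":0,"rz":0,"fingers":255},{"tx":-0.3,"ty":0.1,"tz":-0.9,"rx":0,"ry":0,"rz":0,"fingers":255}]'
python3 - <<'E'
from ov import *
c=[(16.5,-6.35),(25,-6.35),(25,10.65),(62,10.65),(62,15.65)]
o=ctrl.get_obs();R=Ro.from_rotvec(o["orientation"]).as_matrix();P=o["ee_pos"];print(P,o["ft_force"],R.T@o["ft_force"],o["moment"])
a=(546.5,-210.5,-.14,[(25,22),(62,5),(62,0)])
wheel("wrist",c,(200,100,440,320),3,"o13.png",-.1,0,(-2.6,0.5)); wheel("side",[],(370,210,470,300),7,"o14.png",-.1,0,arb=a)
E
```

```text
t: 13.98
ee_pos: [554.0, -211.6, 122.1]
orientation: [-1.47, 0.591, 0.379]
ft_force: [0.3, 0.5, 14.0]
width: 49.4
t: 14.22
ee_pos: [553.9, -211.6, 121.9]
orientation: [-1.47, 0.591, 0.379]
ft_force: [0.1, 0.3, 18.1]
width: 50.0
[ 553.91195801 -211.63283133  121.91639103] [ 0.06554328  0.3110453  18.05018069] [-10.53226474 -14.65923986   0.29690747] [ 0.04900513  1.47913341 -0.03296613]
```

View pics/o13.png

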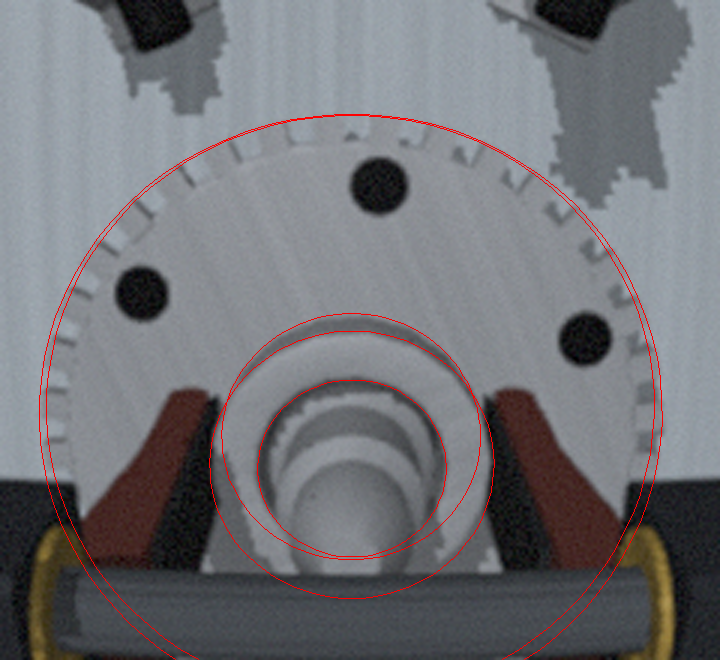

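View pics/o14.png

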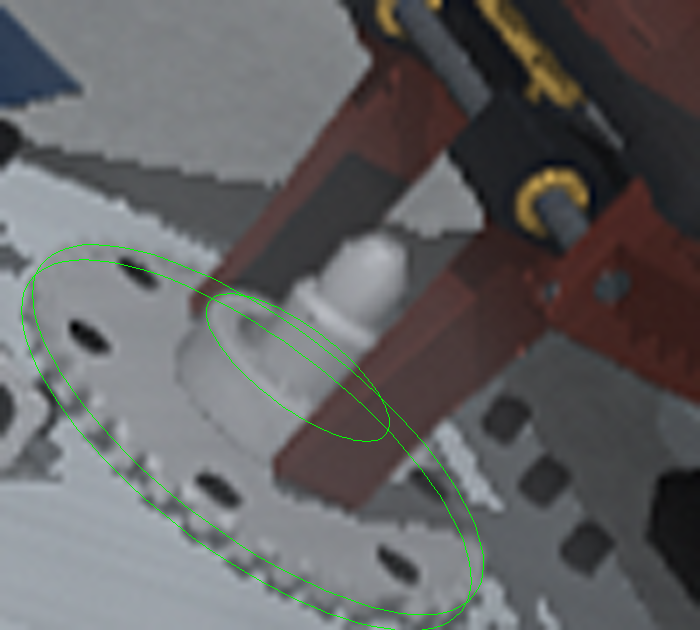

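The force is 18 N and the TCP has stopped advancing. Hub and rim now line up with the flat-on-seat outline at (350,470) in the crop, so the crank wheel is home. I'll relieve the push, release and retreat along the tool axis.

```bash
python3 -m creep '[{"tx":0.5,"ty":0,"tz":1.0,"rx":0,"ry":0,"rz":0,"fingers":255},{"tx":0.5,"ty":0,"tz":1.0,"rx":0,"ry":0,"rz":0,"fingers":255}]'
python3 -m creep '[{"tx":0,"ty":0,"tz":0,"rx":0,"ry":0,"rz":0,"fingers":60},{"tx":0,"ty":0,"tz":0,"rx":0,"ry":0,"rz":0,"fingers":0},{"tx":0,"ty":0,"tz":0,"rx":0,"ry":0,"rz":0,"fingers":0},{"tx":0,"ty":0,"tz":0,"rx":0,"ry":0,"rz":0,"fingers":0}]'
python3 -m creep '[{"tx":11.6,"ty":-1.6,"tz":16.2,"rx":0,"ry":0,"rz":0,"fingers":0},{"tx":29,"ty":-4.1,"tz":40.5,"rx":0,"ry":0,"rz":0,"fingers":0},{"tx":58,"ty":-8.2,"tz":81,"rx":0,"ry":0,"rz":0,"fingers":0},{"tx":72,"ty":-10,"tz":101,"rx":0,"ry":0,"rz":0,"fingers":0},{"tx":72,"ty":-10,"tz":101,"rx":0,"ry":0,"rz":0,"fingers":0}]'
python3 - <<'E'
from ov import *
o=ctrl.get_obs();R=Ro.from_rotvec(o["orientation"]).as_matrix();P=o["ee_pos"];print(P,o["ft_force"],o["moment"])
a=(546.5,-210.5,-.14,[(25,22),(62,5),(62,0),(4,58),(9,52)])
wheel("wrist",[],(200,70,440,290),3,"o15.png",-.1,0,(-2.6,0.5),arb=a); wheel("side",[],(370,210,470,300),7,"o16.png",-.1,0,arb=a)
E
```

```text
t: 14.58
ee_pos: [554.2, -211.7, 121.9]
orientation: [-1.47, 0.591, 0.379]
ft_force: [-0.2, -0.5, 12.0]
width: 49.9
t: 15.08
ee_pos: [554.5, -211.9, 120.0]
orientation: [-1.47, 0.59, 0.378]
ft_force: [3.3, -2.8, 5.2]
width: 85.8
t: 15.7
ee_pos: [626.9, -221.3, 221.1]
orientation: [-1.47, 0.589, 0.378]
ft_force: [-0.8, -0.5, -0.9]
width: 87.6
[ 626.85700092 -221.32997358  221.07636904] [-0.81938471 -0.47739671 -0.85493847] [-0.02074798 -0.26558642  0.00699636]
```

View pics/o15.png

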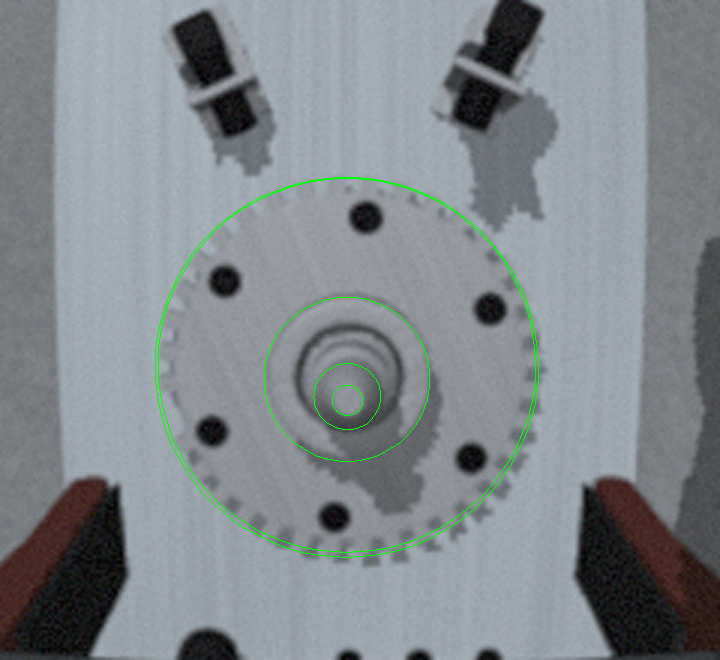

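View pics/o16.png

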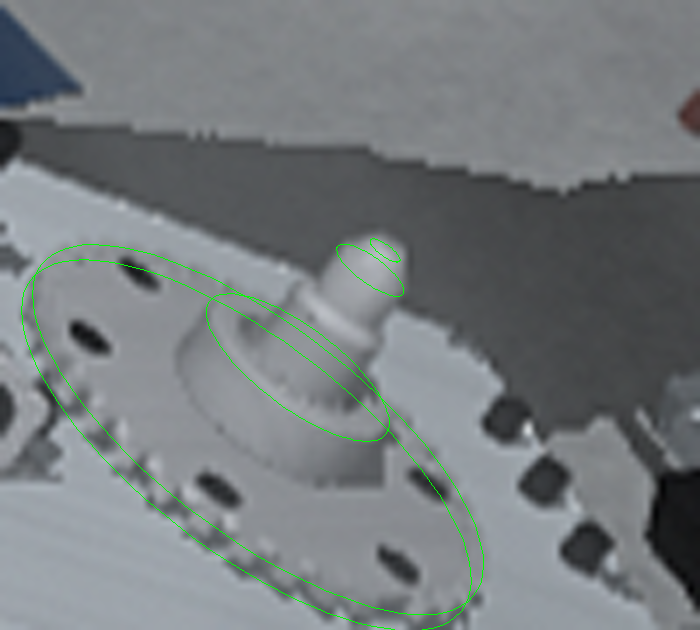

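The wrist and side views show the crank wheel flat and concentric with the arbor outlines, with its hub at (347,378) in the 3x crop. For the cam wheel I'll do the last grip with the jaws along the slope, so gravity can't roll it in the pads.

```bash
python3 - <<'E'
from h import *
o=ctrl.get_obs();C=Ro.from_rotvec(o["orientation"]);R0=Ro.from_rotvec([-np.pi/2,0,0])
print((R0*C.inv()).as_rotvec(), np.array([395,265.5,150])-o["ee_pos"])
E
```

```text
[-0.0446403  -0.62573861  0.13550343] [-229.82170612  486.37620846  -68.94448068]
```

```bash
python3 -m creep '[{"tx":0,"ty":10,"tz":55,"rx":-0.01,"ry":-0.16,"rz":0.03,"fingers":0},{"tx":-20,"ty":50,"tz":80,"rx":-0.02,"ry":-0.32,"rz":0.07,"fingers":0},{"tx":-46,"ty":105,"tz":80,"rx":-0.035,"ry":-0.48,"rz":0.1,"fingers":0},{"tx":-73,"ty":160,"tz":80,"rx":-0.045,"ry":-0.626,"rz":0.136,"fingers":0},{"tx":-100,"ty":213,"tz":70,"rx":-0.045,"ry":-0.626,"rz":0.136,"fingers":0},{"tx":-126,"ty":266,"tz":50,"rx":-0.045,"ry":-0.626,"rz":0.136,"fingers":0},{"tx":-153,"ty":320,"tz":30,"rx":-0.045,"ry":-0.626,"rz":0.136,"fingers":0},{"tx":-180,"ty":374,"tz":0,"rx":-0.045,"ry":-0.626,"rz":0.136,"fingers":0},{"tx":-206,"ty":428,"tz":-30,"rx":-0.045,"ry":-0.626,"rz":0.136,"fingers":0},{"tx":-230,"ty":484,"tz":-60,"rx":-0.045,"ry":-0.626,"rz":0.136,"fingers":0}]'
python3 -m creep '[{"tx":0,"ty":2,"tz":-10,"rx":0,"ry":0,"rz":0,"fingers":0},{"tx":0,"ty":2,"tz":-10,"rx":0,"ry":0,"rz":0,"fingers":0}]'
python3 - <<'E'
from ov import *
o=ctrl.get_obs();print(o["ee_pos"],o["orientation"],o["qpos"],o["ft_force"])
I=ctrl.get_image("wrist");cv2.imwrite("pics/w7.png",I["pixels"]);print(proj(I,[[395,265.5,25],[549,189,33]],1))
E
```

```text
t: 17.05
ee_pos: [398.8, 250.0, 165.5]
orientation: [-1.573, 0.0, -0.001]
ft_force: [0.1, 1.1, 0.4]
width: 88.1
t: 17.3
ee_pos: [400.0, 250.7, 156.0]
orientation: [-1.574, -0.0, 0.001]
ft_force: [0.2, 0.6, 0.1]
width: 87.9
[400.0119024  250.7430403  156.02747496] [-1.57367101e+00 -2.85207107e-04  1.27514984e-03] [ 0.53608623  0.31485949  2.01565166 -0.00296083  0.81309263 -1.03366605] [0.20510998 0.62066743 0.077853  ]
[[334.35660719 190.12022334]
 [263.02614441 326.38960408]]
```

View pics/w7.png

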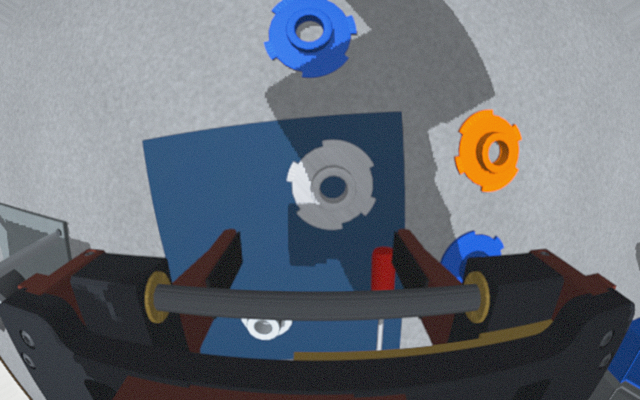

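```bash
python3 - <<'E'
from ov import *
I=ctrl.get_image("wrist");u0,v0=275,125;s=6
im=cv2.resize(I["pixels"][v0:v0+105,u0:u0+110],None,fx=s,fy=s,interpolation=cv2.INTER_CUBIC)
th=np.linspace(0,6.283,80)
for c in [(395,265.5)]:
    for r,z in [(22,25),(13.5,25),(46,8)]:
        q=proj(I,np.c_[c[0]+r*np.cos(th),c[1]+r*np.sin(th),0*th+z],1);q=(q-[u0,v0]+.5)*s-.5
        cv2.polylines(im,[q.round().astype(int)],True,(0,0,255))
cv2.imwrite("pics/o17.png",im); print(ctrl.get_obs()["ee_pos"])
p=proj(I,[[395,265.5,25],[400,265.5,25],[395,270.5,25]],1);print(p)
E
```

```text
[401.65455033 250.61442033 157.42289139]
[[334.33359547 188.69388864]
 [334.26071258 193.83217244]
 [339.6090089  188.70652897]]
```

View pics/o17.png

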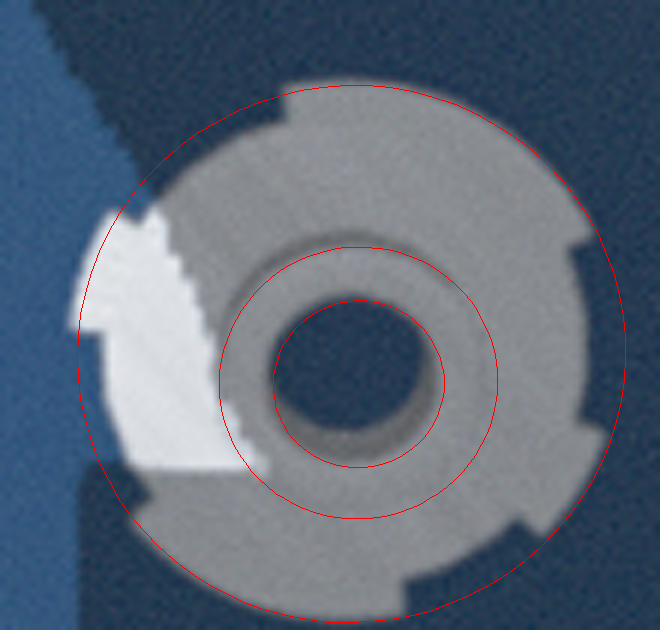

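```bash
python3 -m creep '[{"tx":-7.5,"ty":15,"tz":-50,"rx":0,"ry":0,"rz":0,"fingers":0},{"tx":-7.5,"ty":15,"tz":-100,"rx":0,"ry":0,"rz":0,"fingers":0},{"tx":-7.5,"ty":15,"tz":-115,"rx":0,"ry":0,"rz":0,"fingers":0},{"tx":-7.5,"ty":15,"tz":-115,"rx":0,"ry":0,"rz":0,"fingers":0},{"tx":-7.5,"ty":15,"tz":-115,"rx":0,"ry":0,"rz":0,"fingers":0}]'
python3 -c "
from workcell import ctrl
o=ctrl.get_obs();print(o['ee_pos'],o['orientation'])"
```

```text
t: 18.02
ee_pos: [395.3, 266.9, 44.0]
orientation: [-1.57, -0.003, -0.004]
ft_force: [1.0, -1.0, 0.5]
width: 87.9
[395.29724947 266.94135027  43.96330659] [-1.57023663 -0.00291072 -0.00432655]
```

```bash
python3 -m creep '[{"tx":-1,"ty":-1,"tz":-15,"rx":0,"ry":0,"rz":0,"fingers":0},{"tx":-1,"ty":-1,"tz":-25,"rx":0,"ry":0,"rz":0,"fingers":0},{"tx":-1,"ty":-1,"tz":-25,"rx":0,"ry":0,"rz":0,"fingers":0},{"tx":-1,"ty":-1,"tz":-25,"rx":0,"ry":0,"rz":0,"fingers":255},{"tx":-1,"ty":-1,"tz":-25,"rx":0,"ry":0,"rz":0,"fingers":255},{"tx":-1,"ty":-1,"tz":-25,"rx":0,"ry":0,"rz":0,"fingers":255},{"tx":-1,"ty":-1,"tz":-25,"rx":0,"ry":0,"rz":0,"fingers":255},{"tx":-1,"ty":-1,"tz":-25,"rx":0,"ry":0,"rz":0,"fingers":255},{"tx":-1,"ty":-1,"tz":-25,"rx":0,"ry":0,"rz":0,"fingers":255}]'
python3 -m creep '[{"tx":0,"ty":0,"tz":0,"rx":0,"ry":0,"rz":0,"fingers":0},{"tx":0,"ty":0,"tz":0,"rx":0,"ry":0,"rz":0,"fingers":0},{"tx":0,"ty":0,"tz":0,"rx":0,"ry":0,"rz":0,"fingers":0},{"tx":0,"ty":0,"tz":0,"rx":0,"ry":0,"rz":-1.571,"fingers":0},{"tx":0,"ty":0,"tz":0,"rx":0,"ry":0,"rz":-1.571,"fingers":0},{"tx":0,"ty":0,"tz":0,"rx":0,"ry":0,"rz":-1.571,"fingers":0},{"tx":0,"ty":0,"tz":0,"rx":0,"ry":0,"rz":-1.571,"fingers":0},{"tx":0,"ty":0,"tz":0,"rx":0,"ry":0,"rz":-1.571,"fingers":0},{"tx":0,"ty":0,"tz":0,"rx":0,"ry":0,"rz":-1.571,"fingers":0},{"tx":0,"ty":0,"tz":0,"rx":0,"ry":0,"rz":-1.571,"fingers":0}]'
python3 -m creep '[{"tx":0,"ty":0,"tz":0,"rx":0,"ry":0,"rz":-0.187,"fingers":0},{"tx":0,"ty":0,"tz":0,"rx":0,"ry":0,"rz":-0.187,"fingers":0}]'
```

```text
t: 19.15
ee_pos: [393.1, 265.8, 17.5]
orientation: [-1.572, -0.002, -0.002]
ft_force: [0.7, -0.3, 1.8]
width: 43.0
t: 20.4
ee_pos: [393.0, 265.7, 17.4]
orientation: [-1.32, 1.021, -1.023]
ft_force: [0.0, 0.3, -0.3]
width: 88.0
t: 20.65
ee_pos: [393.0, 265.7, 17.4]
orientation: [-1.245, 1.155, -1.157]
ft_force: [-0.1, 0.6, 0.3]
width: 88.0
```

```bash
python3 -m creep '[{"tx":0,"ty":0,"tz":0,"rx":0,"ry":0,"rz":-0.074,"fingers":0},{"tx":0,"ty":0,"tz":0,"rx":0,"ry":0,"rz":-0.074,"fingers":255},{"tx":0,"ty":0,"tz":0,"rx":0,"ry":0,"rz":-0.074,"fingers":255},{"tx":0,"ty":0,"tz":0,"rx":0,"ry":0,"rz":-0.074,"fingers":255},{"tx":0,"ty":0,"tz":0,"rx":0,"ry":0,"rz":-0.074,"fingers":255},{"tx":0,"ty":0,"tz":0,"rx":0,"ry":0,"rz":-0.074,"fingers":255},{"tx":0,"ty":0,"tz":0,"rx":0,"ry":0,"rz":-0.074,"fingers":255}]'
python3 - <<'E'
from h import *
o=ctrl.get_obs();C=Ro.from_rotvec(o["orientation"]);print(o["ee_pos"],C.as_matrix().round(4),o["width"],o["ft_force"],o["qpos"])
a=np.array([.5*np.cos(-.14),.5*np.sin(-.14),.75**.5]);z=np.array([.75**.5*np.cos(-.14),.75**.5*np.sin(-.14),-.5])
Rt=np.c_[np.cross(-a,z),-a,z];print(Rt.round(3),(Ro.from_matrix(Rt)*C.inv()).as_rotvec())
s=np.array([546.5,-210.5,108])
k=o["ee_pos"][2]-3;print(k)
for h in (110,75): print(h,s+(h+k)*a,s+(h+k)*a-o["ee_pos"])
E
```

```text
t: 21.52
ee_pos: [393.1, 265.7, 17.5]
orientation: [-1.21, 1.21, -1.212]
ft_force: [0.8, -0.6, -0.1]
width: 43.4
[393.0887642  265.7465089   17.45300784] [[-2.5e-03 -7.0e-04  1.0e+00]
 [-1.0e+00 -2.3e-03 -2.5e-03]
 [ 2.3e-03 -1.0e+00 -6.0e-04]] 43.44295748791411 [ 0.82040409 -0.60982984 -0.07992215] [ 0.57037425  0.58476527  2.05770904 -0.00323486  0.50089285  0.57567691]
[[-0.14  -0.495  0.858]
 [-0.99   0.07  -0.121]
 [ 0.    -0.866 -0.5  ]] [ 0.03945847  0.52187463 -0.13497859]
14.453007841770994
110 [ 608.11767957 -219.18328017  215.77946637] [ 215.02891537 -484.92978907  198.32645853]
75 [ 590.78889964 -216.74127566  185.46857724] [ 197.70013543 -482.48778457  168.01556939]
```

```bash
python3 -m creep '[{"tx":0,"ty":0,"tz":10,"rx":0,"ry":0,"rz":0,"fingers":255},{"tx":0,"ty":0,"tz":35,"rx":0,"ry":0,"rz":0,"fingers":255},{"tx":0,"ty":0,"tz":80,"rx":0,"ry":0,"rz":0,"fingers":255},{"tx":8,"ty":-15,"tz":130,"rx":0,"ry":0,"rz":0,"fingers":255},{"tx":20,"ty":-40,"tz":180,"rx":0,"ry":0,"rz":0,"fingers":255},{"tx":35,"ty":-75,"tz":220,"rx":0,"ry":0,"rz":0,"fingers":255},{"tx":55,"ty":-120,"tz":255,"rx":0,"ry":0,"rz":0,"fingers":255},{"tx":77,"ty":-170,"tz":280,"rx":0,"ry":0,"rz":0,"fingers":255},{"tx":100,"ty":-225,"tz":280,"rx":0,"ry":0,"rz":0,"fingers":255},{"tx":120,"ty":-270,"tz":280,"rx":0,"ry":0,"rz":0,"fingers":255}]'
python3 -m creep '[{"tx":20,"ty":-45,"tz":0,"rx":0.01,"ry":0.15,"rz":-0.03,"fingers":255},{"tx":40,"ty":-90,"tz":0,"rx":0.02,"ry":0.3,"rz":-0.07,"fingers":255},{"tx":60,"ty":-135,"tz":0,"rx":0.03,"ry":0.42,"rz":-0.1,"fingers":255},{"tx":80,"ty":-180,"tz":0,"rx":0.039,"ry":0.522,"rz":-0.135,"fingers":255},{"tx":95,"ty":-215,"tz":-30,"rx":0.039,"ry":0.522,"rz":-0.135,"fingers":255},{"tx":95,"ty":-215,"tz":-60,"rx":0.039,"ry":0.522,"rz":-0.135,"fingers":255},{"tx":95,"ty":-215,"tz":-70,"rx":0.039,"ry":0.522,"rz":-0.135,"fingers":255},{"tx":95,"ty":-215,"tz":-70,"rx":0.039,"ry":0.522,"rz":-0.135,"fingers":255}]'
cat > st.py <<'E'
from ov import *
def st(k,s=(546.5,-210.5,108.)):
    yaw=-.14;a=np.array([.5*np.cos(yaw),.5*np.sin(yaw),np.sqrt(.75)]);e=np.array([-np.sin(yaw),np.cos(yaw),0]);x=np.cross(e,a)
    o=ctrl.get_obs();R=Ro.from_rotvec(o["orientation"]).as_matrix();P=o["ee_pos"];d=P-s
    print("P",P.round(2),"seat frame x,y,h",round(d@x,2),round(d@e,2),round(d@a-k,2),"tool y in seat",(R[:,1]@np.c_[x,e,a]).round(3))
    f=o["ft_force"];print("F seat",(f@np.c_[x,e,a]).round(2),"world",f.round(2),"w",round(o["width"],2),"M",o["moment"].round(2))
E
python3 - <<'E'
from st import *
st(14.45)
c=[(13.5,-7.55),(22,-7.55),(22,9.45),(46,9.45),(13.5,14.45)]
a=(546.5,-210.5,-.14,[(25,22),(62,5),(4,58),(9,52)])
wheel("wrist",c,(200,100,440,320),3,"o18.png",0,0,(-2.6,0.5)); wheel("side",c,(370,150,500,300),5,"o19.png",0,0,arb=a)
E
```

```text
t: 22.78
ee_pos: [513.0, -6.3, 298.4]
orientation: [-1.209, 1.21, -1.213]
ft_force: [1.2, 0.8, -1.4]
width: 43.0
t: 23.78
ee_pos: [607.6, -218.8, 227.5]
orientation: [-1.489, 1.712, -0.987]
ft_force: [-0.3, -0.6, -1.7]
width: 43.8
P [ 607.6  -218.81  227.51] seat frame x,y,h -6.35 0.3 119.88 tool y in seat [-0.001 -0.001 -1.   ]
F seat [ 0.66 -0.63 -1.62] world [-0.32 -0.59 -1.73] w 43.8 M [-0.15 -0.34  0.  ]
```

View pics/o18.png

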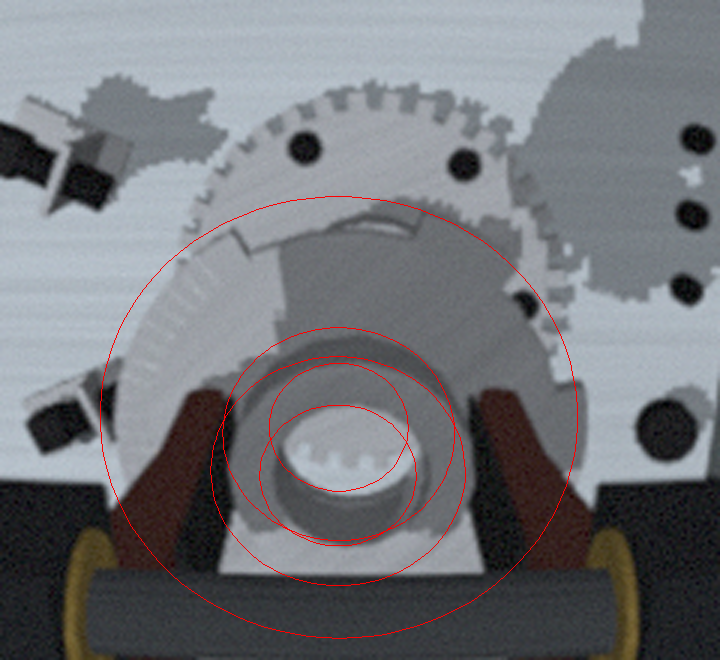

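View pics/o19.png

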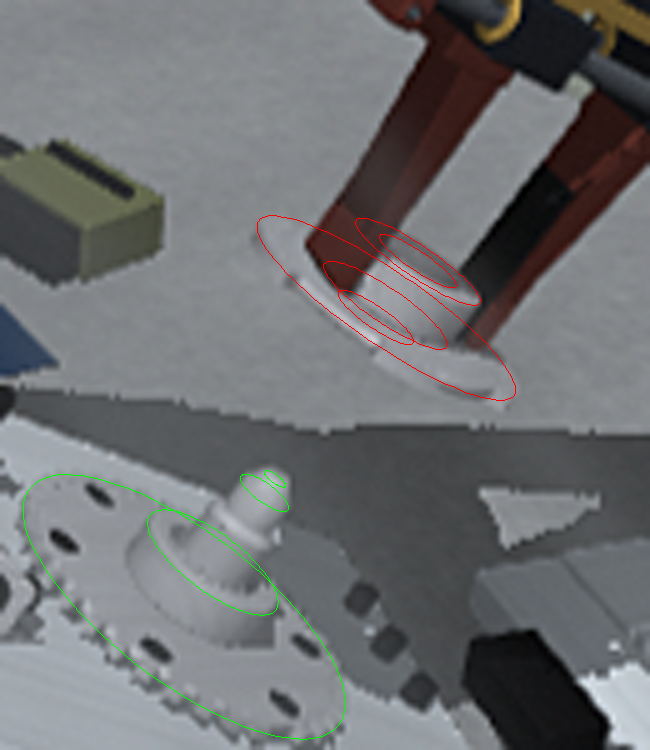

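The side view shows the cam wheel square to the axis this time. The plate features and crank wheel are where I expect them. Next I'll go over the nose.

```bash
python3 -m creep '[{"tx":5.4,"ty":-1.1,"tz":-3.2,"rx":0,"ry":0,"rz":0,"fingers":255},{"tx":-4.5,"ty":0.3,"tz":-20.5,"rx":0,"ry":0,"rz":0,"fingers":255},{"tx":-14.4,"ty":1.7,"tz":-37.8,"rx":0,"ry":0,"rz":0,"fingers":255},{"tx":-24.3,"ty":3.1,"tz":-55.1,"rx":0,"ry":0,"rz":0,"fingers":255},{"tx":-30.2,"ty":3.9,"tz":-65.6,"rx":0,"ry":0,"rz":0,"fingers":255},{"tx":-30.2,"ty":3.9,"tz":-65.6,"rx":0,"ry":0,"rz":0,"fingers":255},{"tx":-30.2,"ty":3.9,"tz":-65.6,"rx":0,"ry":0,"rz":0,"fingers":255}]'
python3 - <<'E'
from st import *
st(14.45)
c=[(13.5,-7.55),(22,-7.55),(22,9.45),(46,9.45),(13.5,14.45)]
a=(546.5,-210.5,-.14,[(4,58),(9,52)])
wheel("wrist",c,(255,190,375,300),6,"o20.png",0,0,(0.7,0),arb=a); wheel("side",c,(370,180,490,300),6,"o21.png",0,0,arb=a)
E
```

```text
t: 24.75
ee_pos: [578.6, -215.6, 162.6]
orientation: [-1.487, 1.71, -0.99]
ft_force: [-1.2, 0.1, -3.0]
width: 43.5
P [ 578.65 -215.58  162.63] seat frame x,y,h 0.86 -0.55 49.13 tool y in seat [ 0.001 -0.001 -1.   ]
F seat [ 0.49 -0.07 -3.16] world [-1.15  0.1  -2.98] w 43.54 M [-0.13 -0.36  0.01]
```

View pics/o20.png

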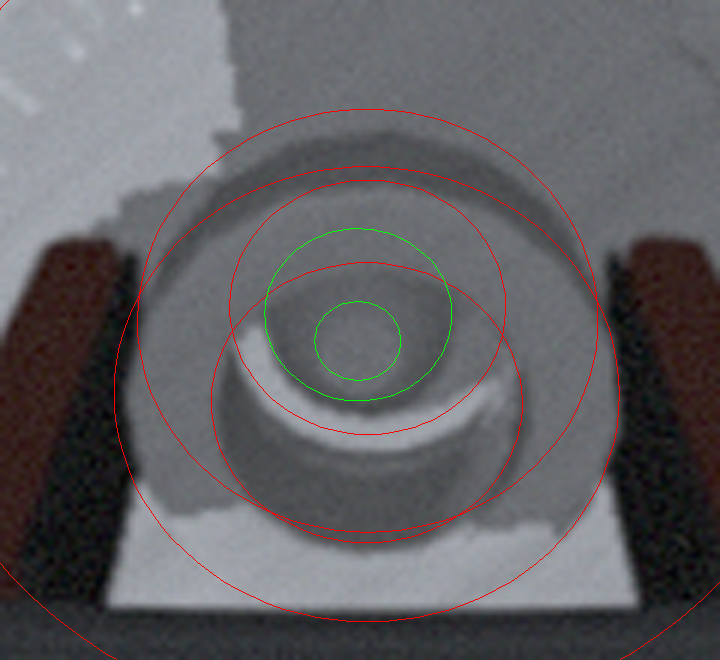

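View pics/o21.png

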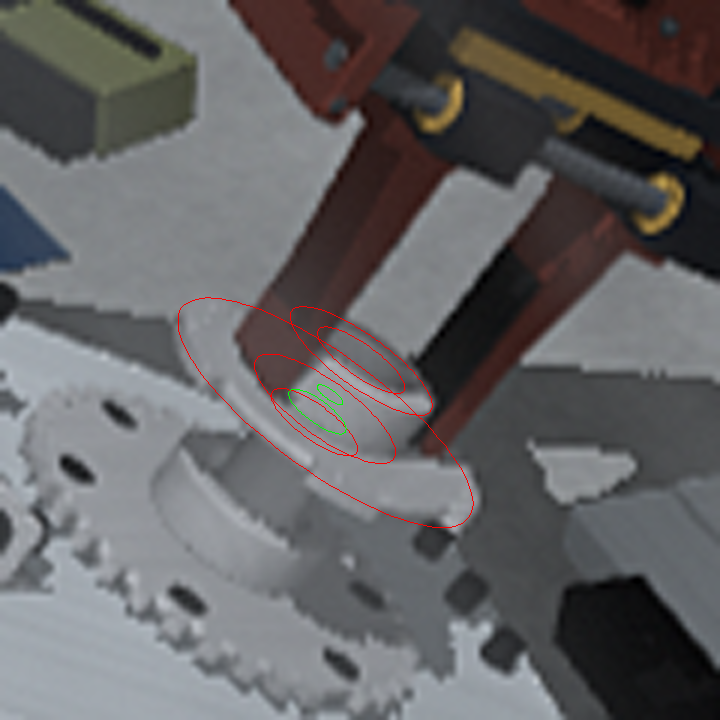

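```bash
python3 -m creep '[{"tx":-0.7,"ty":0.6,"tz":0.4,"rx":0,"ry":0,"rz":0,"fingers":255},{"tx":-3.2,"ty":1,"tz":-3.9,"rx":0,"ry":0,"rz":0,"fingers":255},{"tx":-5.7,"ty":1.3,"tz":-8.2,"rx":0,"ry":0,"rz":0,"fingers":255},{"tx":-5.7,"ty":1.3,"tz":-8.2,"rx":0,"ry":0,"rz":0,"fingers":255}]'
python3 -c "
from st import *
st(14.45)"
python3 -m creep '[{"tx":-2,"ty":0.3,"tz":-3.5,"rx":0,"ry":0,"rz":0,"fingers":255},{"tx":-4,"ty":0.6,"tz":-7,"rx":0,"ry":0,"rz":0,"fingers":255},{"tx":-4,"ty":0.6,"tz":-7,"rx":0,"ry":0,"rz":0,"fingers":255},{"tx":-4,"ty":0.6,"tz":-7,"rx":0,"ry":0,"rz":0,"fingers":255}]'
python3 - <<'E'
from st import *
st(14.45)
c=[(13.5,-7.55),(22,-7.55),(22,9.45),(46,9.45),(13.5,14.45)]
wheel("wrist",[],(255,190,375,300),6,"o22.png",0,0,(0.7,0));wheel("side",c,(370,180,490,300),6,"o23.png",0,0)
E
```

```text
t: 25.35
ee_pos: [571.5, -214.0, 153.0]
orientation: [-1.488, 1.713, -0.987]
ft_force: [0.4, -0.6, -3.4]
width: 43.8
P [ 571.48 -213.96  153.03] seat frame x,y,h -0.68 0.06 37.16 tool y in seat [-0.002 -0.    -1.   ]
F seat [ 2.14 -0.54 -2.68] world [ 0.43 -0.61 -3.39] w 43.77 M [-0.13 -0.34  0.03]
t: 25.85
ee_pos: [568.1, -213.5, 146.7]
orientation: [-1.488, 1.712, -0.989]
ft_force: [0.1, 0.3, -2.1]
width: 43.2
P [ 568.15 -213.51  146.66] seat frame x,y,h -0.4 0.04 29.96 tool y in seat [-0.    -0.001 -1.   ]
F seat [ 1.13  0.33 -1.79] world [ 0.13  0.31 -2.12] w 43.17 M [-0.21 -0.33 -0.  ]
```

View pics/o22.png

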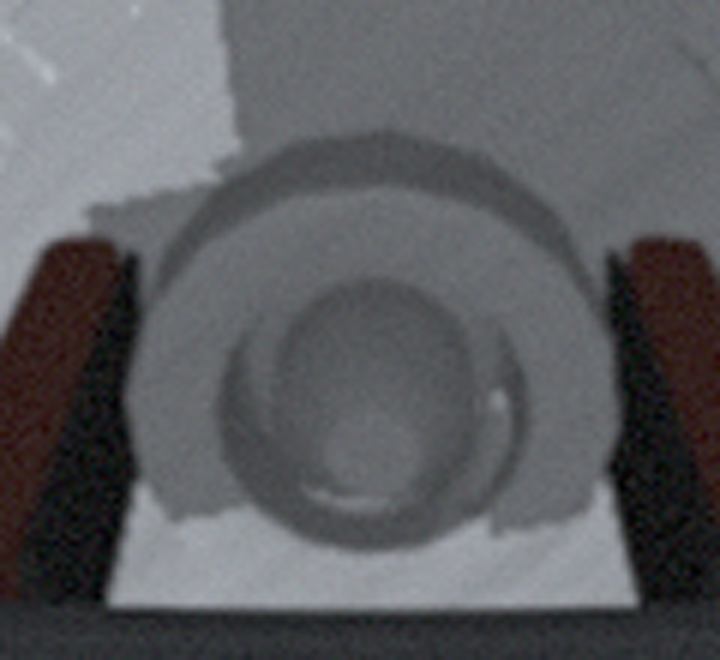

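View pics/o23.png

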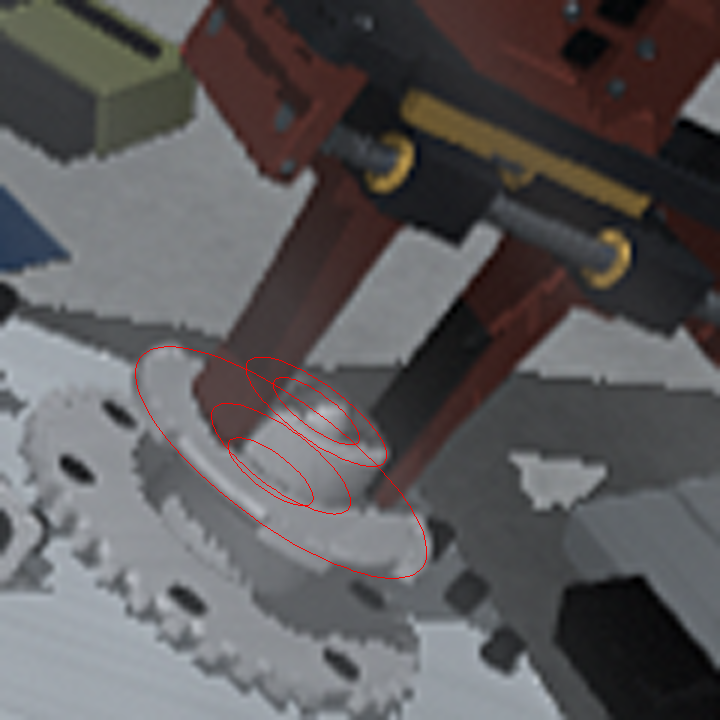

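The arbor is centred in the cam wheel's bore, both at u≈372. Side-on the disc is parallel to the crank wheel. I'll ease it down to contact.

```bash
python3 -m creep '[{"tx":-1.3,"ty":0.2,"tz":-2.6,"rx":0,"ry":0,"rz":0,"fingers":255},{"tx":-2.8,"ty":0.4,"tz":-5.2,"rx":0,"ry":0,"rz":0,"fingers":255},{"tx":-2.8,"ty":0.4,"tz":-5.2,"rx":0,"ry":0,"rz":0,"fingers":255},{"tx":-2.8,"ty":0.4,"tz":-5.2,"rx":0,"ry":0,"rz":0,"fingers":255}]'
python3 -c "
from st import *
st(14.45)"
python3 -m creep '[{"tx":-0.5,"ty":0.1,"tz":-0.9,"rx":0,"ry":0,"rz":0,"fingers":255},{"tx":-0.5,"ty":0.1,"tz":-0.9,"rx":0,"ry":0,"rz":0,"fingers":255}]'
python3 -m creep '[{"tx":-0.5,"ty":0.1,"tz":-0.9,"rx":0,"ry":0,"rz":0,"fingers":255},{"tx":-0.5,"ty":0.1,"tz":-0.9,"rx":0,"ry":0,"rz":0,"fingers":255}]'
python3 -c "
from st import *
st(14.45)"
```

```text
t: 26.45
ee_pos: [565.3, -213.1, 141.4]
orientation: [-1.488, 1.712, -0.988]
ft_force: [0.0, 0.1, -2.6]
width: 43.4
P [ 565.25 -213.12  141.4 ] seat frame x,y,h -0.3 0.02 23.95 tool y in seat [-0.    -0.001 -1.   ]
F seat [ 1.3   0.05 -2.24] world [ 0.02  0.05 -2.59] w 43.4 M [-0.14 -0.33 -0.02]
t: 26.7
ee_pos: [564.7, -213.0, 140.5]
orientation: [-1.488, 1.712, -0.988]
ft_force: [-0.1, 0.6, -2.9]
width: 43.5
t: 26.95
ee_pos: [564.5, -213.0, 140.0]
orientation: [-1.488, 1.711, -0.989]
ft_force: [1.2, 0.2, 0.3]
width: 43.7
P [ 564.52 -212.98  139.97] seat frame x,y,h -0.24 0.06 22.33 tool y in seat [ 0.    -0.001 -1.   ]
F seat [0.82 0.39 0.83] world [1.17 0.23 0.31] w 43.71 M [-0.17 -0.22 -0.03]
```

```bash
python3 -m creep '[{"tx":-0.5,"ty":0.1,"tz":-0.9,"rx":0,"ry":0,"rz":0,"fingers":255},{"tx":-0.5,"ty":0.1,"tz":-0.9,"rx":0,"ry":0,"rz":0,"fingers":255}]'
python3 -m creep '[{"tx":-0.5,"ty":0.1,"tz":-0.9,"rx":0,"ry":0,"rz":0,"fingers":255},{"tx":-0.5,"ty":0.1,"tz":-0.9,"rx":0,"ry":0,"rz":0,"fingers":255}]'
python3 - <<'E'
from st import *
st(14.45)
a=(546.5,-210.5,-.14,[(22,44),(46,27),(46,22),(4,58)])
wheel("wrist",[],(220,110,400,270),4,"o24.png",0,0,(0.7,0));wheel("side",[],(370,200,470,300),7,"o25.png",0,0,arb=a)
E
```

```text
t: 27.2
ee_pos: [564.5, -213.0, 139.9]
orientation: [-1.487, 1.71, -0.99]
ft_force: [2.7, 0.1, 5.4]
width: 43.1
t: 27.45
ee_pos: [564.5, -213.0, 139.9]
orientation: [-1.487, 1.709, -0.991]
ft_force: [2.8, -0.0, 11.1]
width: 43.3
P [ 564.54 -212.99  139.91] seat frame x,y,h -0.18 0.05 22.29 tool y in seat [ 0.002 -0.001 -1.   ]
F seat [-3.1   0.36 10.98] world [ 2.83 -0.04 11.06] w 43.29 M [0.09 0.43 0.04]
```

View pics/o25.png

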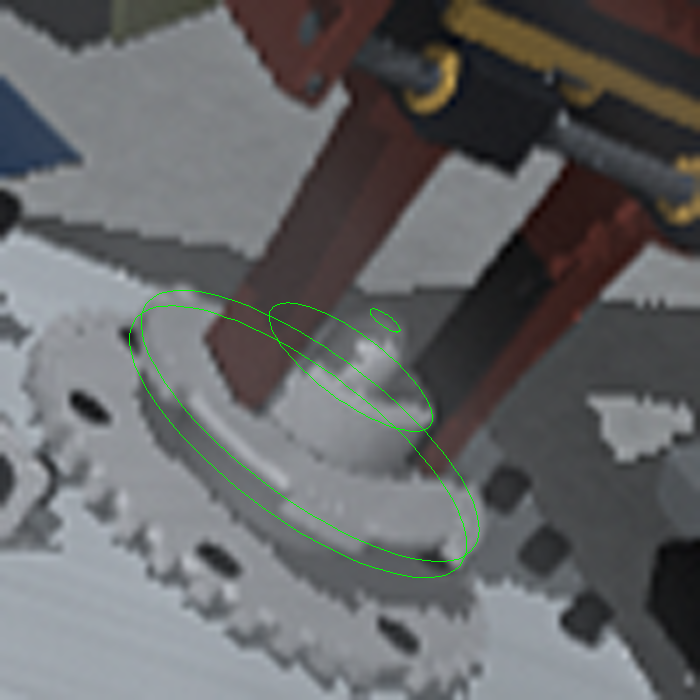

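The cam wheel rests solidly at h = 22.3 mm with 11 N, and in the side view it lies on its home outline. Relieve, release, retreat.

```bash
python3 -m creep '[{"tx":0.6,"ty":-0.1,"tz":1.1,"rx":0,"ry":0,"rz":0,"fingers":255},{"tx":0.6,"ty":-0.1,"tz":1.1,"rx":0,"ry":0,"rz":0,"fingers":60},{"tx":0.6,"ty":-0.1,"tz":1.1,"rx":0,"ry":0,"rz":0,"fingers":0},{"tx":0.6,"ty":-0.1,"tz":1.1,"rx":0,"ry":0,"rz":0,"fingers":0},{"tx":0.6,"ty":-0.1,"tz":1.1,"rx":0,"ry":0,"rz":0,"fingers":0}]'
python3 -m creep '[{"tx":10,"ty":-1.4,"tz":17.3,"rx":0,"ry":0,"rz":0,"fingers":0},{"tx":30,"ty":-4.2,"tz":52,"rx":0,"ry":0,"rz":0,"fingers":0},{"tx":50,"ty":-7,"tz":86.6,"rx":0,"ry":0,"rz":0,"fingers":0},{"tx":60,"ty":-8.4,"tz":104,"rx":0,"ry":0,"rz":0,"fingers":0},{"tx":60,"ty":-8.4,"tz":104,"rx":0,"ry":0,"rz":0,"fingers":0}]'
python3 - <<'E'
from st import *
st(14.45)
a=(546.5,-210.5,-.14,[(22,44),(46,27),(25,22),(62,5),(4,58)])
wheel("wrist",[],(210,90,430,270),3.5,"o26.png",0,0,(0.7,0),arb=a);wheel("side",[],(370,200,470,300),7,"o27.png",0,0,arb=a)
o=ctrl.get_obs();C=Ro.from_rotvec(o["orientation"])
print((Ro.from_rotvec([-np.pi/2,0,0])*C.inv()).as_rotvec(),o["qpos"])
E
```

```text
t: 28.18
ee_pos: [564.1, -212.8, 139.0]
orientation: [-1.488, 1.711, -0.989]
ft_force: [2.2, -0.1, 2.6]
width: 80.0
t: 28.8
ee_pos: [624.4, -221.3, 243.4]
orientation: [-1.487, 1.71, -0.99]
ft_force: [0.4, -1.0, -0.6]
width: 87.5
P [ 624.4  -221.34  243.44] seat frame x,y,h 0.39 0.14 142.17 tool y in seat [ 0.001 -0.001 -1.   ]
F seat [ 0.71 -0.92 -0.25] world [ 0.35 -0.98 -0.57] w 87.5 M [-0.09 -0.14  0.01]
[ 0.39039842 -0.44882891  1.66704838] [-0.31821066  0.73040337  1.16806635 -0.09102068  1.76165483 -0.17161999]
```

View pics/o26.png

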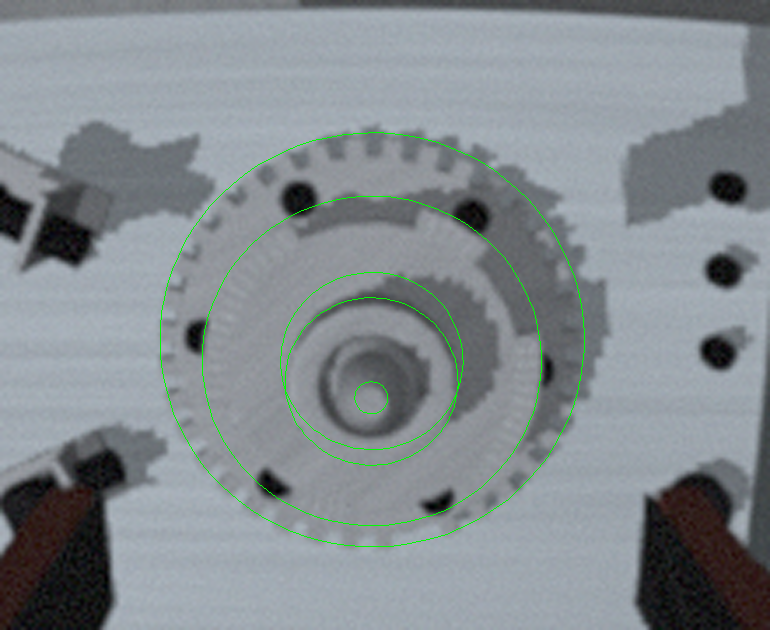

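View pics/o27.png

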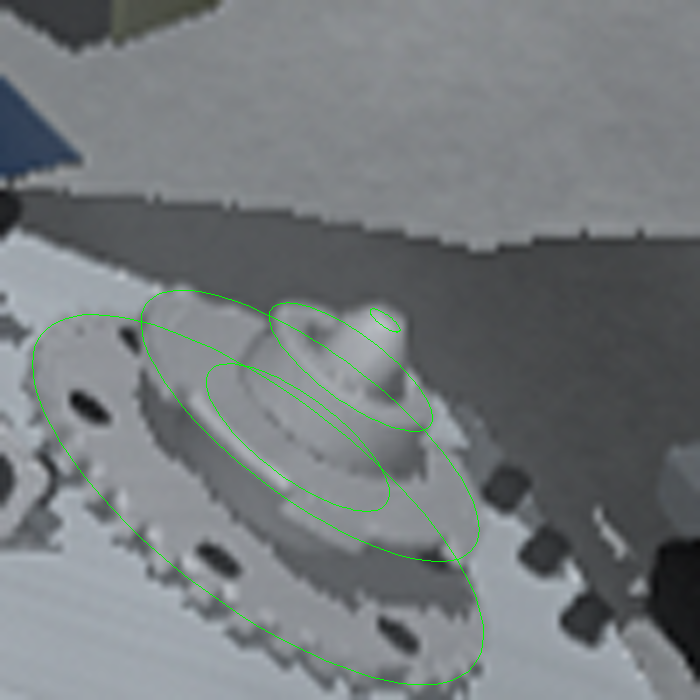

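Both wheels match their home outlines in the wrist view (centre (372,380) in the crop) and in the side view. Now the collar.

```bash
python3 -m creep '[{"tx":0,"ty":10,"tz":40,"rx":0.039,"ry":-0.045,"rz":0.167,"fingers":0},{"tx":-8,"ty":50,"tz":50,"rx":0.078,"ry":-0.09,"rz":0.333,"fingers":0},{"tx":-16,"ty":100,"tz":50,"rx":0.117,"ry":-0.135,"rz":0.5,"fingers":0},{"tx":-26,"ty":150,"tz":50,"rx":0.156,"ry":-0.18,"rz":0.667,"fingers":0},{"tx":-36,"ty":200,"tz":30,"rx":0.195,"ry":-0.224,"rz":0.834,"fingers":0},{"tx":-46,"ty":250,"tz":0,"rx":0.234,"ry":-0.269,"rz":1.0,"fingers":0},{"tx":-56,"ty":300,"tz":-30,"rx":0.273,"ry":-0.314,"rz":1.167,"fingers":0},{"tx":-66,"ty":350,"tz":-60,"rx":0.312,"ry":-0.359,"rz":1.334,"fingers":0},{"tx":-74,"ty":395,"tz":-80,"rx":0.351,"ry":-0.404,"rz":1.5,"fingers":0},{"tx":-77,"ty":412,"tz":-93,"rx":0.39,"ry":-0.449,"rz":1.667,"fingers":0}]'
python3 - <<'E'
from h import *
ctrl.get_image("side");ctrl.get_image("side");o=ctrl.get_obs();C=Ro.from_rotvec(o["orientation"])
print(o["ee_pos"],o["qpos"],(Ro.from_rotvec([-np.pi/2,0,0])*C.inv()).as_rotvec())
E
```

```text
t: 30.15
ee_pos: [544.0, 192.4, 147.5]
orientation: [-1.569, -0.004, 0.007]
ft_force: [-0.1, 0.0, -1.0]
width: 87.7
[542.98508464 190.96692713 147.22533191] [ 0.31636848  0.46235557  1.79562102  0.00280878  0.88828409 -1.25903088] [-0.00062695 -0.00511175 -0.00282632]
```

```bash
python3 -m creep '[{"tx":0,"ty":0,"tz":0,"rx":0,"ry":0,"rz":0,"fingers":0},{"tx":0,"ty":0,"tz":0,"rx":0,"ry":0,"rz":0,"fingers":0}]'
python3 - <<'E'
from ov import *
I=ctrl.get_image("wrist");o=ctrl.get_obs();print(o["ee_pos"],o["orientation"]);u0,v0=260,130;s=6
im=cv2.resize(I["pixels"][v0:v0+100,u0:u0+120],None,fx=s,fy=s,interpolation=cv2.INTER_CUBIC)
th=np.linspace(0,6.283,80)
for c in [(547,190.5)]:
    for r,z in [(19,33),(10.5,33),(32,11)]:
        q=proj(I,np.c_[c[0]+r*np.cos(th),c[1]+r*np.sin(th),0*th+z],1);q=(q-[u0,v0]+.5)*s-.5
        cv2.polylines(im,[q.round().astype(int)],True,(0,0,255))
cv2.imwrite("pics/o28.png",im)
E
```

```text
t: 30.5
ee_pos: [547.6, 190.0, 150.3]
orientation: [-1.569, 0.002, -0.003]
ft_force: [0.9, 0.2, -0.1]
width: 87.8
[547.66130348 190.10179528 150.39238912] [-1.56863656e+00  1.38244239e-03 -3.31963487e-03]
```

View pics/o28.png

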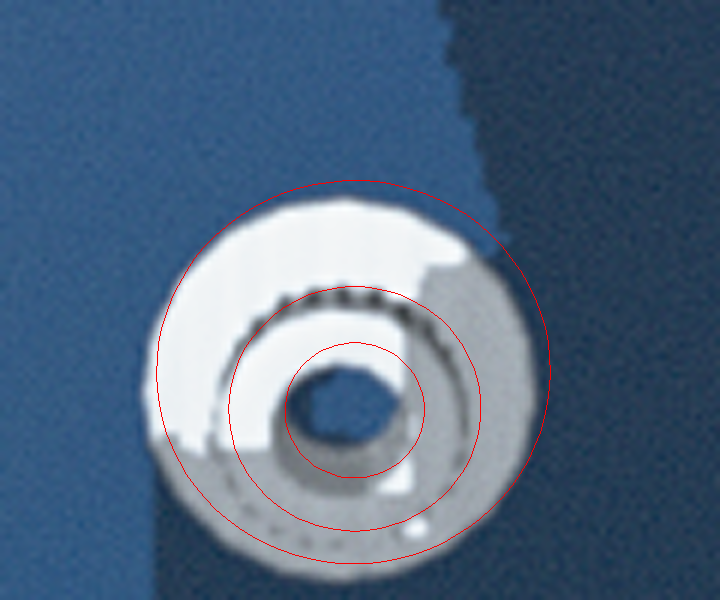

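```bash
python3 -m creep '[{"tx":1.6,"ty":-1,"tz":-50,"rx":0,"ry":0,"rz":0,"fingers":0},{"tx":1.6,"ty":-1,"tz":-95,"rx":0,"ry":0,"rz":0,"fingers":0},{"tx":1.6,"ty":-1,"tz":-110,"rx":0,"ry":0,"rz":0,"fingers":0},{"tx":1.6,"ty":-1,"tz":-110,"rx":0,"ry":0,"rz":0,"fingers":0},{"tx":1.6,"ty":-1,"tz":-110,"rx":0,"ry":0,"rz":0,"fingers":0}]'
python3 -c "
from workcell import ctrl
ctrl.get_image('side');o=ctrl.get_obs();print(o['ee_pos'],o['orientation'])"
```

```text
t: 31.18
ee_pos: [549.8, 190.1, 41.5]
orientation: [-1.568, -0.002, -0.003]
ft_force: [-0.8, -0.3, -0.5]
width: 87.9
[549.82615768 190.13532824  41.64590723] [-1.56766298 -0.00226702 -0.00318646]
```

```bash
python3 -m creep '[{"tx":0,"ty":-0.5,"tz":-12,"rx":0,"ry":0,"rz":0,"fingers":0},{"tx":0,"ty":-0.5,"tz":-20,"rx":0,"ry":0,"rz":0,"fingers":0},{"tx":0,"ty":-0.5,"tz":-20,"rx":0,"ry":0,"rz":0,"fingers":0},{"tx":0,"ty":-0.5,"tz":-20,"rx":0,"ry":0,"rz":0,"fingers":255},{"tx":0,"ty":-0.5,"tz":-20,"rx":0,"ry":0,"rz":0,"fingers":255},{"tx":0,"ty":-0.5,"tz":-20,"rx":0,"ry":0,"rz":0,"fingers":255},{"tx":0,"ty":-0.5,"tz":-20,"rx":0,"ry":0,"rz":0,"fingers":255},{"tx":0,"ty":-0.5,"tz":-20,"rx":0,"ry":0,"rz":0,"fingers":255},{"tx":0,"ty":-0.5,"tz":-20,"rx":0,"ry":0,"rz":0,"fingers":255}]'
python3 -m creep '[{"tx":0,"ty":0,"tz":0,"rx":0,"ry":0,"rz":0,"fingers":0},{"tx":0,"ty":0,"tz":0,"rx":0,"ry":0,"rz":0,"fingers":0},{"tx":0,"ty":0,"tz":0,"rx":0,"ry":0,"rz":0,"fingers":0},{"tx":0,"ty":0,"tz":0,"rx":0,"ry":0,"rz":-1.571,"fingers":0},{"tx":0,"ty":0,"tz":0,"rx":0,"ry":0,"rz":-1.571,"fingers":0},{"tx":0,"ty":0,"tz":0,"rx":0,"ry":0,"rz":-1.571,"fingers":0},{"tx":0,"ty":0,"tz":0,"rx":0,"ry":0,"rz":-1.571,"fingers":0},{"tx":0,"ty":0,"tz":0,"rx":0,"ry":0,"rz":-1.571,"fingers":0},{"tx":0,"ty":0,"tz":0,"rx":0,"ry":0,"rz":-1.571,"fingers":0},{"tx":0,"ty":0,"tz":0,"rx":0,"ry":0,"rz":-1.571,"fingers":0}]'
python3 -m creep '[{"tx":0,"ty":0,"tz":0,"rx":0,"ry":0,"rz":-0.187,"fingers":0},{"tx":0,"ty":0,"tz":0,"rx":0,"ry":0,"rz":-0.261,"fingers":0},{"tx":0,"ty":0,"tz":0,"rx":0,"ry":0,"rz":-0.261,"fingers":0}]'
```

```text
t: 32.35
ee_pos: [548.5, 189.3, 20.0]
orientation: [-1.568, -0.0, -0.001]
ft_force: [-0.2, -0.8, 0.2]
width: 36.2
t: 33.6
ee_pos: [548.5, 189.3, 19.9]
orientation: [-1.317, 1.02, -1.023]
ft_force: [-1.1, -0.4, -0.1]
width: 88.2
t: 33.98
ee_pos: [548.5, 189.3, 19.9]
orientation: [-1.207, 1.209, -1.212]
ft_force: [-0.3, -0.4, -0.6]
width: 87.8
```

```bash
python3 -m creep '[{"tx":0,"ty":0,"tz":0,"rx":0,"ry":0,"rz":0,"fingers":255},{"tx":0,"ty":0,"tz":0,"rx":0,"ry":0,"rz":0,"fingers":255},{"tx":0,"ty":0,"tz":0,"rx":0,"ry":0,"rz":0,"fingers":255},{"tx":0,"ty":0,"tz":0,"rx":0,"ry":0,"rz":0,"fingers":255},{"tx":0,"ty":0,"tz":0,"rx":0,"ry":0,"rz":0,"fingers":255},{"tx":0,"ty":0,"tz":0,"rx":0,"ry":0,"rz":0,"fingers":255}]'
python3 - <<'E'
from h import *
o=ctrl.get_obs();C=Ro.from_rotvec(o["orientation"]);print(o["ee_pos"],o["width"],o["ft_force"])
a=np.array([.5*np.cos(-.14),.5*np.sin(-.14),.75**.5]);z=np.array([.75**.5*np.cos(-.14),.75**.5*np.sin(-.14),-.5])
Rt=np.c_[np.cross(-a,z),-a,z];print((Ro.from_matrix(Rt)*C.inv()).as_rotvec())
s=np.array([546.5,-210.5,108]);k=o["ee_pos"][2]-3;print(k)
for h in (110,75): print(h,s+(h+k)*a-o["ee_pos"])
cv2.imwrite("pics/w8.png",ctrl.get_image("wrist")["pixels"])
E
```

```text
t: 34.72
ee_pos: [548.7, 189.3, 19.9]
orientation: [-1.206, 1.209, -1.213]
ft_force: [0.8, -0.4, 0.5]
width: 36.1
[548.66973703 189.34083475  19.9495656 ] 36.08316832316599 [ 0.75970966 -0.39981368  0.47500365]
[ 0.0381832   0.52521377 -0.13399979]
16.949565604036454
110 [  60.68400826 -408.69830364  197.99198321]
75 [  43.35522833 -406.25629914  167.68109408]
```

View pics/w8.png

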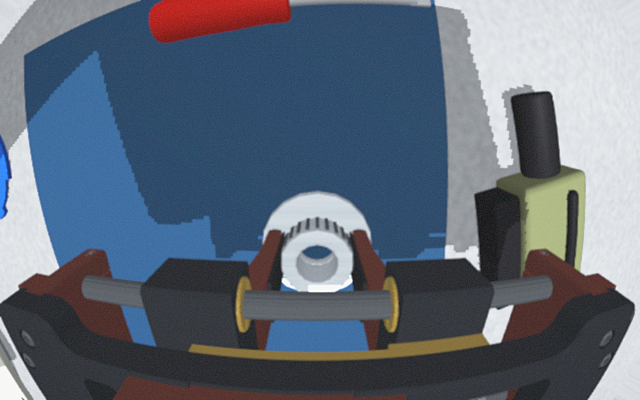

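The wrist view shows the collar gripped by its barrel at (317,258), with the plug and screwdriver well clear. I'll lift and carry it.

```bash
python3 -m creep '[{"tx":0,"ty":0,"tz":10,"rx":0,"ry":0,"rz":0,"fingers":255},{"tx":0,"ty":0,"tz":35,"rx":0,"ry":0,"rz":0,"fingers":255},{"tx":0,"ty":0,"tz":80,"rx":0,"ry":0,"rz":0,"fingers":255},{"tx":2,"ty":-15,"tz":130,"rx":0,"ry":0,"rz":0,"fingers":255},{"tx":6,"ty":-40,"tz":180,"rx":0,"ry":0,"rz":0,"fingers":255},{"tx":11,"ty":-75,"tz":220,"rx":0,"ry":0,"rz":0,"fingers":255},{"tx":18,"ty":-120,"tz":245,"rx":0,"ry":0,"rz":0,"fingers":255},{"tx":25,"ty":-170,"tz":255,"rx":0,"ry":0,"rz":0,"fingers":255},{"tx":33,"ty":-220,"tz":255,"rx":0,"ry":0,"rz":0,"fingers":255},{"tx":36,"ty":-240,"tz":255,"rx":0,"ry":0,"rz":0,"fingers":255}]'
python3 -m creep '[{"tx":6,"ty":-35,"tz":0,"rx":0.01,"ry":0.15,"rz":-0.03,"fingers":255},{"tx":12,"ty":-80,"tz":0,"rx":0.02,"ry":0.3,"rz":-0.07,"fingers":255},{"tx":18,"ty":-120,"tz":0,"rx":0.03,"ry":0.42,"rz":-0.1,"fingers":255},{"tx":25,"ty":-155,"tz":0,"rx":0.038,"ry":0.525,"rz":-0.134,"fingers":255},{"tx":25,"ty":-169,"tz":-20,"rx":0.038,"ry":0.525,"rz":-0.134,"fingers":255},{"tx":25,"ty":-169,"tz":-45,"rx":0.038,"ry":0.525,"rz":-0.134,"fingers":255},{"tx":25,"ty":-169,"tz":-57,"rx":0.038,"ry":0.525,"rz":-0.134,"fingers":255},{"tx":25,"ty":-169,"tz":-57,"rx":0.038,"ry":0.525,"rz":-0.134,"fingers":255},{"tx":25,"ty":-169,"tz":-57,"rx":0.038,"ry":0.525,"rz":-0.134,"fingers":255}]'
python3 - <<'E'
from st import *
st(16.95)
c=[(10.5,-13.05),(19,-13.05),(19,8.95),(32,8.95),(10.5,16.95)]
a=(546.5,-210.5,-.14,[(22,44),(46,27),(4,58),(9,52)])
wheel("wrist",c,(200,100,440,320),3,"o29.png",0,0,(0.7,0)); wheel("side",c,(370,150,500,300),5,"o30.png",0,0,arb=a)
E
```

```text
t: 36.02
ee_pos: [584.2, -53.0, 275.4]
orientation: [-1.206, 1.211, -1.215]
ft_force: [0.3, 0.4, -2.5]
width: 36.2
t: 37.15
ee_pos: [609.9, -219.3, 219.0]
orientation: [-1.487, 1.71, -0.989]
ft_force: [0.6, -0.3, -2.1]
width: 36.2
P [ 609.88 -219.27  219.03] seat frame x,y,h -0.1 0.16 111.2 tool y in seat [ 0.002 -0.001 -1.   ]
F seat [ 1.62 -0.17 -1.46] world [ 0.64 -0.26 -2.08] w 36.24 M [-0.12 -0.32  0.01]
```

View pics/o29.png

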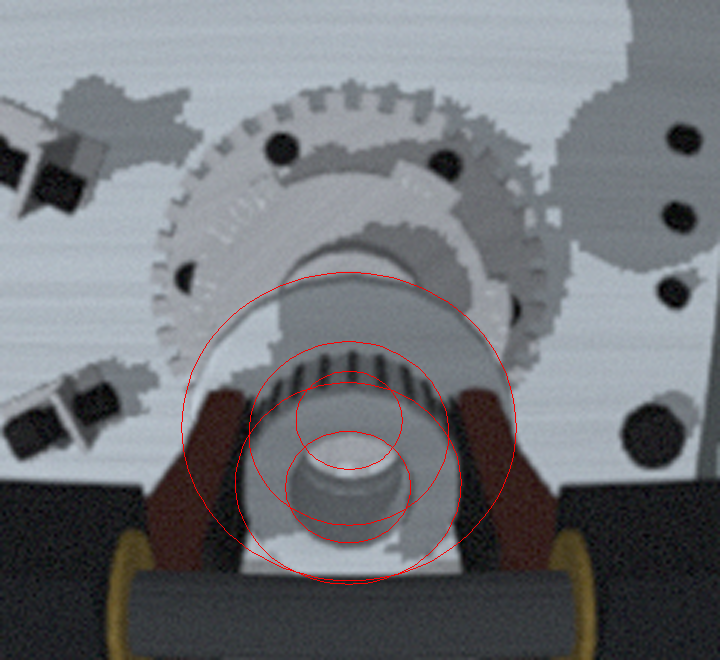

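View pics/o30.png

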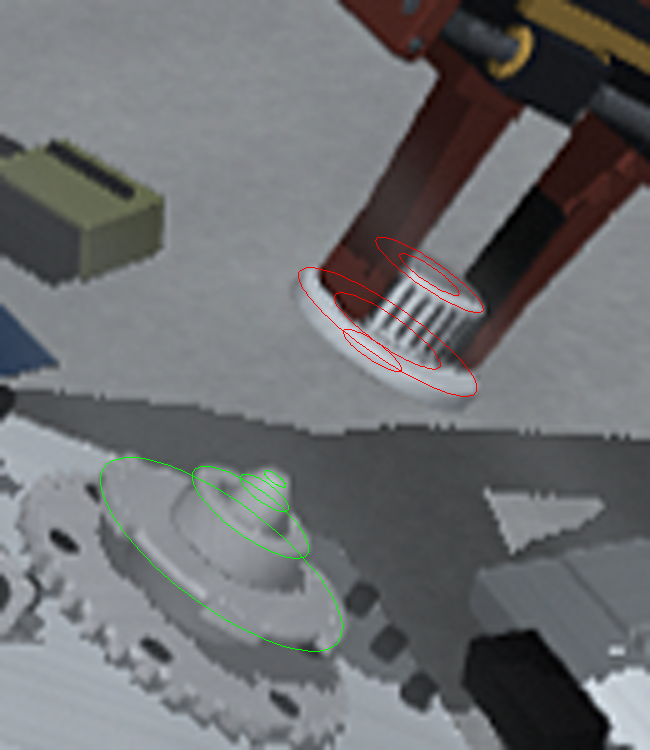

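The collar is held square and lies on its predicted outlines in both views. I'll take it down over the nose.

```bash
python3 -m creep '[{"tx":-10,"ty":1.4,"tz":-17.3,"rx":0,"ry":0,"rz":0,"fingers":255},{"tx":-20,"ty":2.8,"tz":-34.6,"rx":0,"ry":0,"rz":0,"fingers":255},{"tx":-28.2,"ty":4,"tz":-49.4,"rx":0,"ry":0,"rz":0,"fingers":255},{"tx":-28.2,"ty":4,"tz":-49.4,"rx":0,"ry":0,"rz":0,"fingers":255},{"tx":-28.2,"ty":4,"tz":-49.4,"rx":0,"ry":0,"rz":0,"fingers":255}]'
python3 - <<'E'
from st import *
st(16.95)
c=[(10.5,-13.05),(19,-13.05),(10.5,16.95)]
a=(546.5,-210.5,-.14,[(4,58),(9,52)])
wheel("wrist",[],(255,190,375,300),6,"o31.png",0,0,(0.7,0));wheel("wrist",c,(255,190,375,300),6,"o31b.png",0,0,(0.7,1.5),arb=a); wheel("side",c,(370,180,490,300),6,"o32.png",0,0,arb=a)
E
```

```text
t: 37.88
ee_pos: [582.0, -215.9, 169.2]
orientation: [-1.487, 1.71, -0.989]
ft_force: [0.6, 0.3, -1.3]
width: 36.2
P [ 581.96 -215.9   169.23] seat frame x,y,h 0.45 -0.4 54.01 tool y in seat [ 0.001 -0.    -1.   ]
F seat [ 1.11  0.34 -0.91] world [ 0.55  0.27 -1.34] w 36.19 M [-0.16 -0.33  0.04]
```

View pics/o31.png

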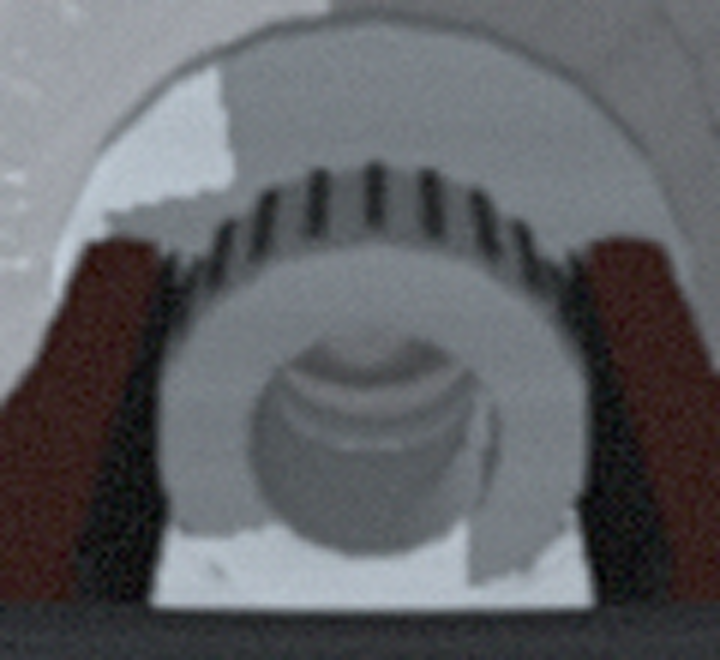

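View pics/o31b.png

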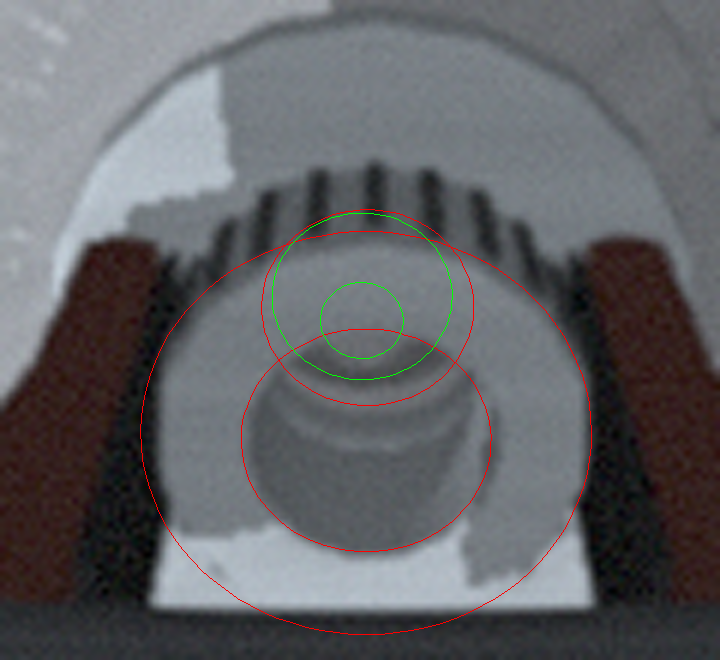

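View pics/o32.png

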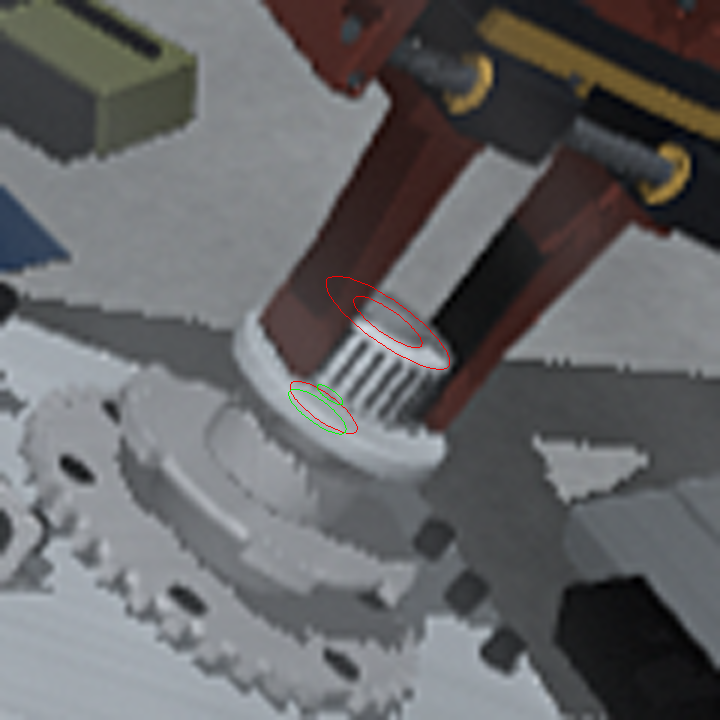

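```bash
python3 -m creep '[{"tx":-1.5,"ty":0.5,"tz":-2.4,"rx":0,"ry":0,"rz":0,"fingers":255},{"tx":-2.6,"ty":0.6,"tz":-4.3,"rx":0,"ry":0,"rz":0,"fingers":255},{"tx":-2.6,"ty":0.6,"tz":-4.3,"rx":0,"ry":0,"rz":0,"fingers":255}]'
python3 -c "
from st import *
st(16.95)"
python3 -m creep '[{"tx":-0.7,"ty":0.1,"tz":-1.3,"rx":0,"ry":0,"rz":0,"fingers":255},{"tx":-1,"ty":0.2,"tz":-1.8,"rx":0,"ry":0,"rz":0,"fingers":255},{"tx":-1,"ty":0.2,"tz":-1.8,"rx":0,"ry":0,"rz":0,"fingers":255}]'
python3 - <<'E'
from st import *
st(16.95)
wheel("wrist",[],(255,190,375,300),6,"o33.png",0,0,(0.7,0))
E
```

```text
t: 38.4
ee_pos: [578.4, -215.0, 164.0]
orientation: [-1.488, 1.712, -0.988]
ft_force: [-0.0, -0.2, -1.7]
width: 36.5
P [ 578.45 -215.02  163.98] seat frame x,y,h -0.05 -0.02 47.67 tool y in seat [-0.001 -0.    -1.   ]
F seat [ 0.85 -0.21 -1.43] world [-0.01 -0.21 -1.66] w 36.54 M [-0.21 -0.35  0.05]
t: 38.78
ee_pos: [577.7, -214.9, 162.4]
orientation: [-1.488, 1.711, -0.988]
ft_force: [-0.0, -0.2, -2.5]
width: 36.1
P [ 577.67 -214.89  162.39] seat frame x,y,h 0.07 0.0 45.89 tool y in seat [-0. -0. -1.]
F seat [ 1.28 -0.15 -2.19] world [-0.   -0.15 -2.53] w 36.1 M [-0.14 -0.35  0.04]
```

View pics/o33.png

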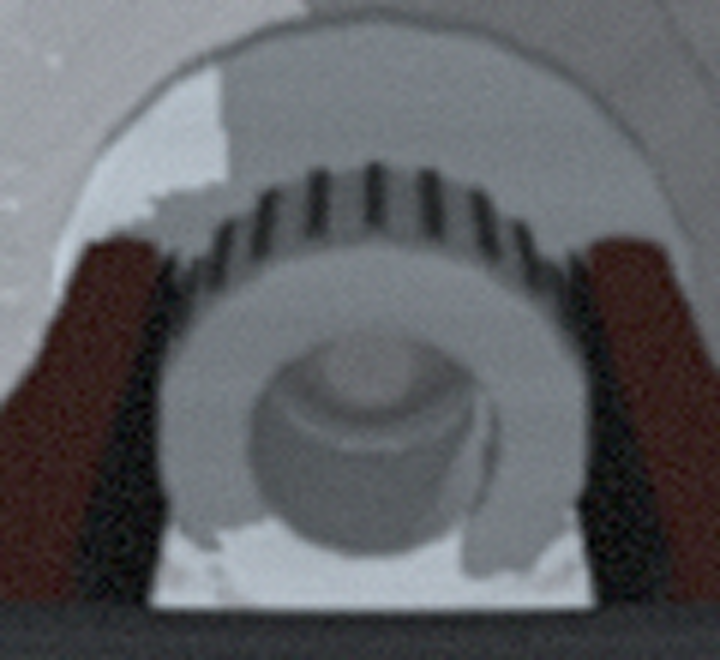

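No contact yet at h ≈ 46, and the nose at (370,370) is centred in the bore. The last 2 mm next.

```bash
python3 -m creep '[{"tx":-0.5,"ty":0.1,"tz":-0.9,"rx":0,"ry":0,"rz":0,"fingers":255},{"tx":-0.5,"ty":0.1,"tz":-0.9,"rx":0,"ry":0,"rz":0,"fingers":255}]'
python3 -m creep '[{"tx":-0.5,"ty":0.1,"tz":-0.9,"rx":0,"ry":0,"rz":0,"fingers":255},{"tx":-0.5,"ty":0.1,"tz":-0.9,"rx":0,"ry":0,"rz":0,"fingers":255}]'
python3 -m creep '[{"tx":-0.5,"ty":0.1,"tz":-0.9,"rx":0,"ry":0,"rz":0,"fingers":255},{"tx":-0.5,"ty":0.1,"tz":-0.9,"rx":0,"ry":0,"rz":0,"fingers":255}]'
python3 -c "
from st import *
st(16.95)"
```

```text
t: 39.08
ee_pos: [577.1, -214.8, 161.4]
orientation: [-1.488, 1.712, -0.988]
ft_force: [-0.2, 0.7, -2.9]
width: 35.7
t: 39.33
ee_pos: [577.0, -214.8, 161.0]
orientation: [-1.487, 1.711, -0.989]
ft_force: [1.1, -0.7, 1.1]
width: 36.0
t: 39.58
ee_pos: [576.9, -214.8, 161.0]
orientation: [-1.487, 1.71, -0.99]
ft_force: [2.4, -0.6, 5.6]
width: 36.2
P [ 576.93 -214.78  161.02] seat frame x,y,h 0.11 0.01 44.33 tool y in seat [ 0.002 -0.001 -1.   ]
F seat [-0.68 -0.22  6.08] world [ 2.39 -0.55  5.61] w 36.2 M [ 0.03  0.03 -0.06]
```

```bash
python3 -m creep '[{"tx":-0.5,"ty":0.1,"tz":-0.9,"rx":0,"ry":0,"rz":0,"fingers":255},{"tx":-0.5,"ty":0.1,"tz":-0.9,"rx":0,"ry":0,"rz":0,"fingers":255}]'
python3 - <<'E'
from st import *
st(16.95)
a=(546.5,-210.5,-.14,[(32,44),(32,52),(19,74),(46,27)])
wheel("side",[],(370,200,470,300),7,"o34.png",0,0,arb=a)
E
```

```text
t: 39.83
ee_pos: [576.9, -214.8, 161.0]
orientation: [-1.486, 1.709, -0.991]
ft_force: [3.9, -1.5, 10.8]
width: 36.2
P [ 576.93 -214.77  161.01] seat frame x,y,h 0.11 0.02 44.33 tool y in seat [ 0.003 -0.001 -1.   ]
F seat [-1.86 -0.95 11.41] world [ 3.92 -1.51 10.81] w 36.21 M [ 0.12  0.38 -0.06]
```

View pics/o34.png

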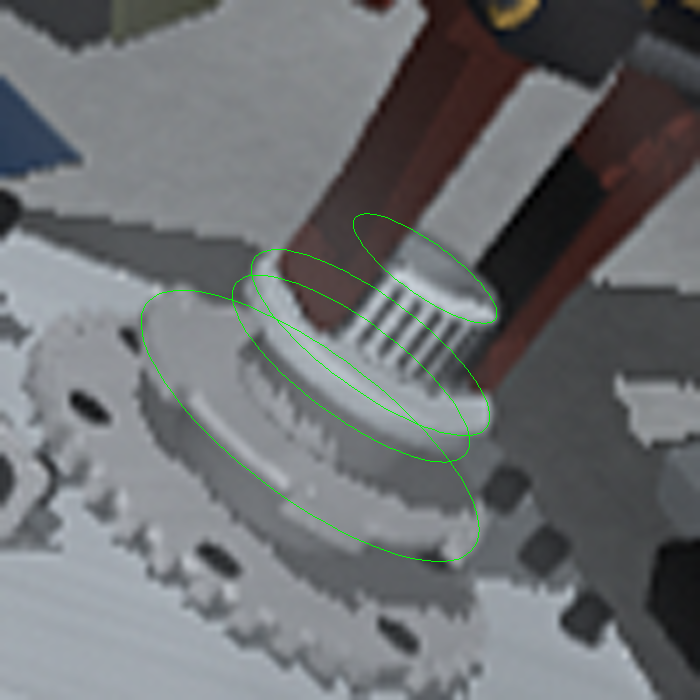

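The collar is seated: 11 N with no further travel, at h = 44.3 mm, and on its outline in the side view. Relieve, release, retreat.

```bash
python3 -m creep '[{"tx":0.6,"ty":-0.1,"tz":1.1,"rx":0,"ry":0,"rz":0,"fingers":255},{"tx":0.6,"ty":-0.1,"tz":1.1,"rx":0,"ry":0,"rz":0,"fingers":100},{"tx":0.6,"ty":-0.1,"tz":1.1,"rx":0,"ry":0,"rz":0,"fingers":50},{"tx":0.6,"ty":-0.1,"tz":1.1,"rx":0,"ry":0,"rz":0,"fingers":0},{"tx":0.6,"ty":-0.1,"tz":1.1,"rx":0,"ry":0,"rz":0,"fingers":0},{"tx":0.6,"ty":-0.1,"tz":1.1,"rx":0,"ry":0,"rz":0,"fingers":0}]'
python3 -m creep '[{"tx":10,"ty":-1.4,"tz":17.3,"rx":0,"ry":0,"rz":0,"fingers":0},{"tx":30,"ty":-4.2,"tz":52,"rx":0,"ry":0,"rz":0,"fingers":0},{"tx":50,"ty":-7,"tz":86.6,"rx":0,"ry":0,"rz":0,"fingers":0},{"tx":60,"ty":-8.4,"tz":104,"rx":0,"ry":0,"rz":0,"fingers":0},{"tx":60,"ty":-8.4,"tz":104,"rx":0,"ry":0,"rz":0,"fingers":0}]'
python3 - <<'E'
from st import *
st(16.95)
a=(546.5,-210.5,-.14,[(32,52),(19,74),(46,27),(62,5)])
wheel("wrist",[],(210,90,430,270),3.5,"o35.png",0,0,(0.7,0),arb=a);wheel("side",[],(370,200,470,300),7,"o36.png",0,0,arb=a)
cv2.imwrite("pics/t9.png",ctrl.get_image("top")["pixels"])
E
```

```text
t: 40.62
ee_pos: [575.4, -214.4, 159.3]
orientation: [-1.489, 1.713, -0.986]
ft_force: [0.3, -0.3, 0.2]
width: 83.0
t: 41.25
ee_pos: [636.8, -223.1, 264.6]
orientation: [-1.487, 1.71, -0.99]
ft_force: [-0.8, 0.1, -0.1]
width: 88.0
P [ 636.84 -223.13  264.59] seat frame x,y,h 0.7 0.1 164.28 tool y in seat [ 0.002 -0.001 -1.   ]
F seat [-0.64 -0.03 -0.53] world [-0.82  0.08 -0.14] w 88.02 M [-0.09 -0.12 -0.03]
```

View pics/o35.png

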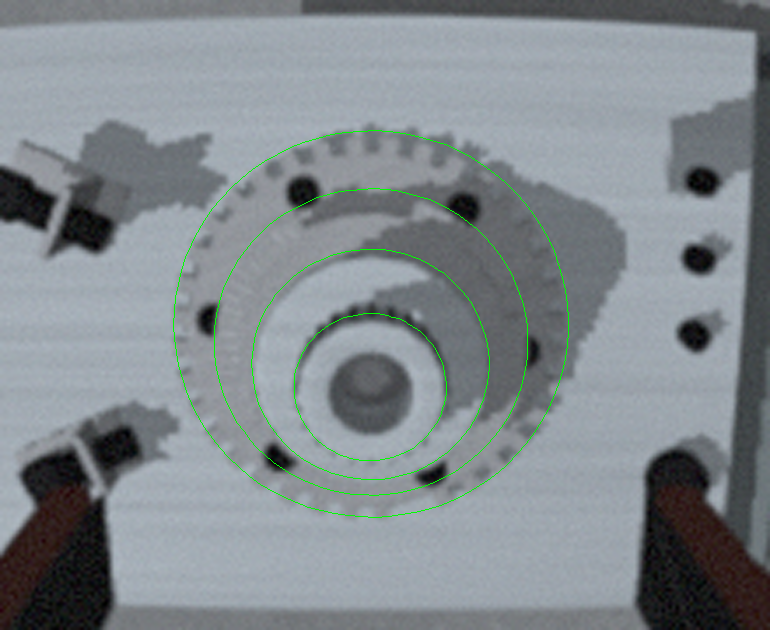

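View pics/o36.png

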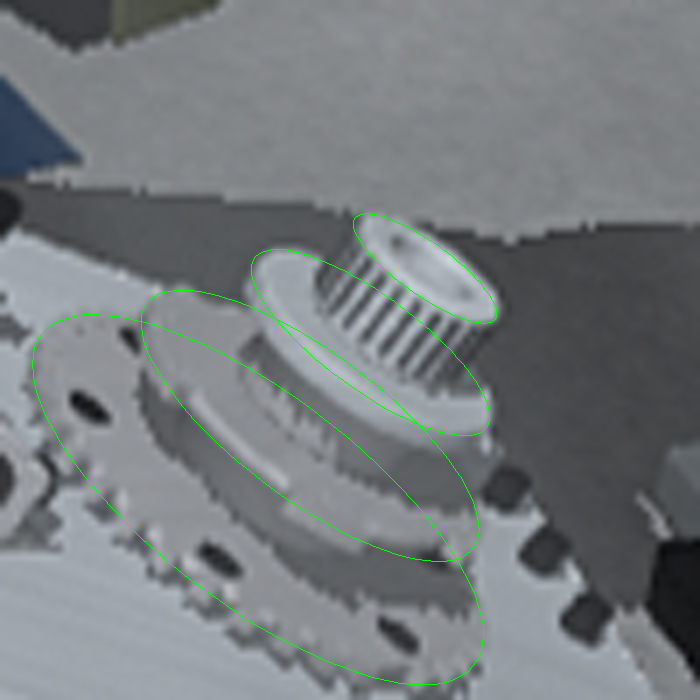

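View pics/t9.png

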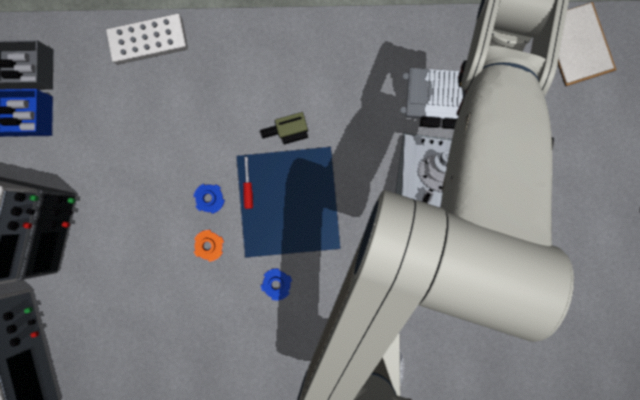

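All three parts sit concentric on their home outlines, with the collar at (370,390) in the wrist crop. Plug, screwdriver and control unit are at the same pixels as at the start, and the gripper is open and clear. Handing in.

```bash
python3 -c "
from workcell import ctrl
print(ctrl.close_job())"
```

```text
the job is handed in; nothing more can be done
None
```

I threaded the crank wheel, then the cam wheel, then the collar onto the arbor. Each was eased down to a firm stop before I let go. I handed the job in at about 41 s of the 72 s allowed; `close_job()` gives no verdict.

**Seating:** each part stopped moving under 11–18 N of push. By tool position, the cam wheel's underside stopped at 22.3 mm and the collar's at 44.3 mm, against 22 and 44 mm expected. The crank wheel's stopped at about 0.3 mm, but that figure is less certain because it sat tilted in the grip.

**Final views:** in the last side and wrist pictures all three lie on their home outlines. The plug, screwdriver and visible part of the control unit were at their starting pixels, and the open gripper was about 100 mm clear.

**What went wrong or disagreed:**
- **Refused move:** the first move was rejected because the rows lacked some keys, so nothing moved.
- **Crank wheel roll:** it rolled about 0.1 rad in the pads on the way. I corrected this by tilting the tool and pressing it flat on the seat. I turned the jaws along the slope for the other two, and neither rolled.
- **Camera and arm disagreement:** they differed by 1–2 mm sideways, so I centred each bore on the arbor by eye in the wrist picture.
- **Collar grip width:** the gripper read about 36 mm on the 38 mm barrel. I put this down to the knurling.

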